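Set the can infeed plate to its overhang and hold it for bolting

TASK

On the infeed plate, first turn and tilt the yellow can sensor so that it looks squarely and level across the can lane at the round reflector opposite, while the plate is still well back on its stand. Then slide the plate outward, sensor end first, until the red line across it is flush with the outer edge of the stand's deck. It would tip there, so finish with the fingers still on the black handle at its tail, holding the plate down flat and not letting go, ready for a colleague to put in the bolts; leave the sensor aimed and the other things on the bench where they are.

Things in the scene. Friction and masses are not known exactly. Their poses are not given: they have to be found in the camera images.
- plate_stand: Dark steel stand, fixed to the bench, that carries the plate: flat deck 160 mm long (x), 176 mm wide (y), its top 100 mm above the bench. Green side strips (inner faces at y = +-78 mm, 14 mm above the deck) guide the plate along x; nothing keeps it from tipping. Origin: centre of the foot's underside; +x = outward, the way the plate is to slide (to the robot's right), z up.
- stand_edge (a point): Middle of the outer edge of the deck's top, 80 mm along the stand's +x from its origin, 100 mm above the bench. Axes as the stand's. Keep the arm clear of the machines: a tall cabinet with spouts stands at the left (x over 0.58 m, y over 0.25 m), and behind the stand a machine's top plate hangs 0.56 m up (x over 0.71 m, y under 0.05 m).
- infeed_plate: Loose aluminium plate 320 mm long (x), 150 wide (y), 6 thick, on the deck, 3 mm side play, 0.7 to 0.95 kg in all, slides at 3 to 7 N. Origin: centre of underside; +x = outboard end with two can guide rails (tops 38 mm above underside), sensor (x 105, y +62), reflector (x 105, y -62). Centre of mass 10 to 25 mm outboard of the origin: with the line at the edge it tips unless held down.
- plate_line (a point): Middle of the red line, 3 mm broad, across the plate's top at x = -30 mm (190 mm from the outboard end). Axes as the plate's. It is to come level with stand_edge.
- plate_handle (a point): Middle of the black handle bar at the plate's tail (x = -140 mm): round bar 10 mm thick, 90 mm long, lying across the plate (along its y) on a leg at each end, bar centre 40 mm above the plate's top. Grip it from above, closing along the plate's x. Axes as the plate's.
- sensor_head (a point): Centre of the yellow sensor head, on the far side of the lane: block 26 mm wide (its x; the side faces to grip from above), 56 long (y; the lens looks to +y), 36 high (z). It tilts about a level pivot along its x, 26 mm below this point and 48 mm above the plate's underside, and swivels about the vertical through that pivot. Aimed, its x and y point against the plate's.
- reflector (a point): Middle of the face of the round red reflector, 42 mm across, standing on the near side of the lane, 74 mm above the plate's underside.
- sensor_swivel (a joint): Swivel of the sensor about the vertical, rad; 0 = looks square across the lane (the plate's -y) at the reflector; positive = counter-clockwise from above, lens toward the outboard end. Range -1.0 to 1.0, starts positive; friction 0.06 N m, stays where it is left.
- sensor_tilt (a joint): Tilt of the sensor head about its level pivot, rad; 0 = level, negative = lens down (its top leaning over the lane, toward the robot). Range -0.7 to 0.6, starts negative; friction 0.06 N m, stays where it is left.
- peach_can: Bystander, leave alone: a standing drinks can with a peach-coloured sleeve, 66 mm wide, 157 mm tall; origin at the centre of its underside.
- sage_can: Bystander, leave alone: a standing drinks can with a sage-green sleeve, 66 mm wide, 159 mm tall; origin at the centre of its underside.
- end_stack: Bystander, leave alone: a short stack of gold can ends, 66 mm wide, 16 mm tall; origin at the centre of its underside.
- chuck: Bystander, leave alone: a bronze seaming chuck, a spool 55 mm wide, 56 mm tall; origin at the centre of its underside.
- spanner: Bystander, leave alone: a steel combination spanner lying flat, 193 mm long, 7 mm thick; origin at the centre of its underside.

How it is judged:
By the outcome, as a careful person would: the job done as asked, in the order asked, and still so for the second after the job is handed in, while the arm keeps its last pose, push and grip.
It also fails if it takes over 58 s, if anything falls off the work surface, if the arm or the gripper's body presses on something with over 40 N, if the wrist force passes 120 N, or if a joint passes its speed limit or range.

ROBOT

A 6-joint arm with a two-finger parallel gripper is mounted at the origin on a cart in front of the work surface, level with it; the furniture and walls round the work are solid. World frame = base frame: x ahead of the robot, y to its left, z up, the work surface at z = 0. Lengths are in m, angles in rad, forces in N, time in s.
With the tool pointing down it reaches from about 0.35 to 0.975 m from the base axis. Payload 4.9 kg.
Tool frame: the origin (TCP) lies between the finger pads, 19 mm behind the fingertips; this is the grasp point; z points along the fingers, x is the direction in which the jaws open and shut, and the axes are right-handed (so a half turn about z gives the same grasp; the last joint's range is limited). The gripper opens to 85 mm and grips with 20 to 120 N. Pads are 22 mm wide; open, the fingers measure 114 mm over their backs; the gripper's body (76 mm by 85 mm) begins 54 mm behind the grasp point. The pads swing forward as they close: fully open they stand 13 mm farther back than shut.
Start: joints at [1.095, 0.053, 1.613, -0, 1.476, -0.119], TCP at [0.218, 0.586, 0.25] pointing down, gripper open.
Joint ranges: [-3.01, 3.01], [-1.01, 2.22], [0.06, 2.58], [-1.02, 4.17], [0.09, 2.62], [-3.14, 3.14]. Speed limits (rad/s): [2.57, 2.57, 3.14, 3.14, 3.14, 3.14].

INTERFACE

Orientations are given as a unit quaternion [w, x, y, z].
In Python, from plant import state, grab_frame, ticket gives the robot as it stands.
- The arm moves only by the tool carry_out, never from a script. Its argument "moves" is a list that holds one entry, the list of rows, each a list of 7 numbers: the turn, a rotation vector about the tool's x, y, z each as a share of 5 degrees, from -1 to 1, then the shift along the tool's x, y, z each as a share of 0.04 m, from -1 to 1, then the gripper command: -1 is shut, 1 is fully open, values between are in proportion. A call has 1 to 8 rows; each row shifts and turns the commanded pose from where the row before left it, along the tool's axes as they then stand; what a row does not reach is not made up. A row lasts 1/12 s, in which the tool goes at most 41.7 mm and 7.16 degrees, less where a joint would pass 70% of its speed; a pose out of reach is approached as far as the arm can. A call with a number of a shift or a turn outside -1 to 1 is refused whole. A call with a gripper value outside its range is refused whole. The fingers move at their own pace and stop on an object; the grip force is fixed at half the most. Time passes only in rows, so rows that do not move let the fingers close. It gives the time, the measured TCP pose, the force and the opening at its end, in the units of the state.
- state(): the state, without advancing time (a new reading comes with each control period).
- grab_frame(name): name is "scene" or "top"; returns a dict with "frame" (480x640x3 uint8, red, green, blue), "z_map" (480x640 float32, m along the optical axis (not along the pixel's ray), 0 where there is no reading), "K" (3x3 intrinsics, pixels), "world_from_camera" (4x4, takes a point from camera to world coordinates). Camera axes: x right, y down, z forward; pixel columns grow to the right and rows downward; lengths in m; the calibration is good to about 2 mm. A picture is of the moment at which its call begins.
- ticket.job_done(): hands the job in, once; it reports no verdict.
The state is a dict: "time": time; "joint_pos": joint angles; "joint_vel": joint speeds; "joint_efforts": joint torques, N m; "tool_pos": TCP position; "tool_rot": TCP orientation; "contact_force": force on the tool from outside, world axes, zero at the start; "ft_torque": the same for the moment, N m; "gripper_width": opening from 0.0 (shut) to 1.0 (fully open).
Only numpy, scipy, OpenCV 4.12 (cv2) and the standard library are available. Lean on these libraries where they do the work, as an engineer would, in place of code of your own. Each camera call takes 0.05 s, during which the arm holds its last target.

## Working session

There is one attempt and no reset: what is moved stays moved. The work goes in short steps, Python scripts to look and compute and a tool call to move; the robot and the scene stay as the last step left them, time stands still between calls to the robot, and variables do not carry over. Pictures are saved under pics/ and viewed, and the job is handed in when it is done.

Besides the shell and the picture viewer there is one more tool, called after "Emit:" by a JSON object that holds its "name" and its "arguments", one argument or row to a line. carry_out: Moves the arm, as the interface text tells. Shift numbers are shares of 0.04 m and turn numbers shares of 5 degrees, none past 1 either way. Its arguments: {"type":"object","properties":{"moves":{"type":"array"}},"required":["moves"]}

```bash
mkdir -p pics; ls
cat > h.py <<'E'
import numpy as np, cv2
from plant import state, grab_frame, ticket
from scipy.spatial.transform import Rotation as R
def shot(n,tag):
    f=grab_frame(n); cv2.imwrite(f'pics/{tag}.png',f['frame'][:,:,::-1]); np.savez(f'pics/{tag}.npz',**f); return f
def load(tag): return dict(np.load(f'pics/{tag}.npz'))
def pts(f):
    K=f['K'];z=f['z_map'];v,u=np.mgrid[0:480,0:640]
    P=np.stack([(u-K[0,2])/K[0,0]*z,(v-K[1,2])/K[1,1]*z,z],-1)
    T=f['world_from_camera'];W=P@T[:3,:3].T+T[:3,3];W[z==0]=np.nan;return W
E
python3 - <<'E'
from h import *
s=state();print(s)
for n in('scene','top'):
    f=shot(n,n+'0');print(f['K'],f['world_from_camera'].round(3))
E
```

```text
pics
{'time': 0.0, 'joint_pos': array([ 1.09497341e+00,  5.33790342e-02,  1.61432397e+00, -8.90578916e-06,
        1.47595959e+00, -1.18991112e-01]), 'joint_vel': array([-0.00022844,  0.00038452, -0.00079019, -0.00061848, -0.00181956,
        0.00127407]), 'joint_efforts': array([-5.16854889e-04, -3.93680978e+01, -3.70179927e+01, -1.77190377e-04,
        7.23450183e-03, -4.38232448e-06]), 'tool_pos': array([0.218043  , 0.5851061 , 0.24873131]), 'tool_rot': array([ 4.89162108e-04,  8.21372366e-01,  5.70391414e-01, -9.12084251e-04]), 'contact_force': array([-0.04560633, -0.08918995,  0.97301656]), 'ft_torque': array([-0.04096577,  0.02785665,  0.01065053]), 'gripper_width': 0.9994092429895639}
[[577.00969358   0.         317.16599947]
 [  0.         577.00969358 240.3308454 ]
 [  0.           0.           1.        ]] [[ 0.484 -0.499  0.719 -0.543]
 [-0.875 -0.294  0.385 -0.644]
 [ 0.02  -0.815 -0.578  0.998]
 [ 0.     0.     0.     1.   ]]
[[545.49350815   0.         317.95057408]
 [  0.         545.49350815 244.13190534]
 [  0.           0.           1.        ]] [[ 1.000e-03 -9.900e-01  1.440e-01  3.240e-01]
 [-1.000e+00 -3.000e-03 -1.400e-02 -3.800e-02]
 [ 1.400e-02 -1.440e-01 -9.890e-01  1.359e+00]
 [ 0.000e+00  0.000e+00  0.000e+00  1.000e+00]]
```

View pics/scene0.png

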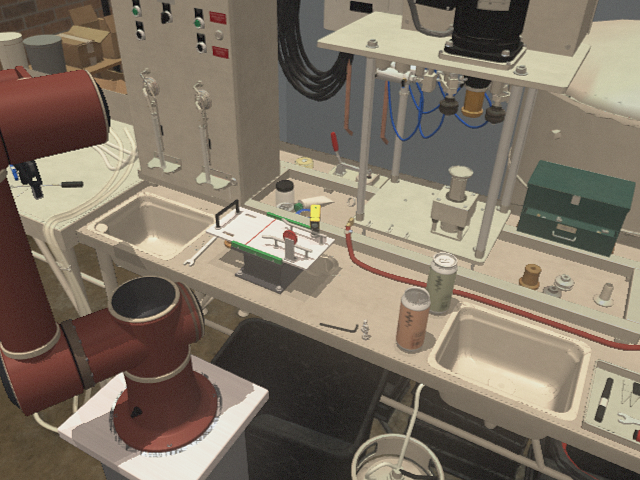

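View pics/top0.png

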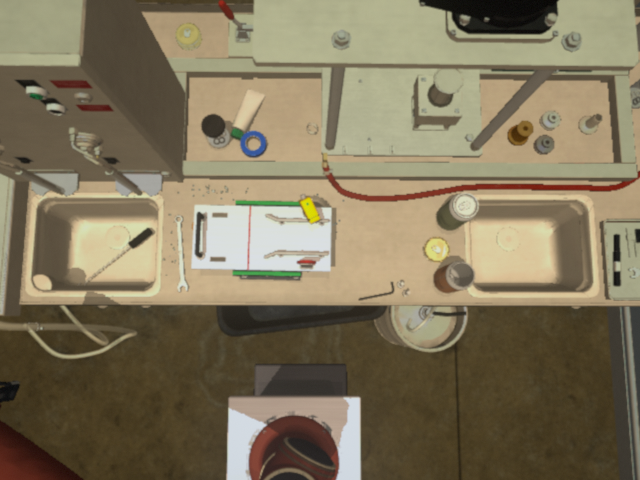

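The scene view shows the stand and plate near (275,240), handle at (228,213), yellow sensor at (315,215). In the top view the plate spans u 193–331, v 205–271, the red line is at u≈249, the sensor at (311,209) and the spanner at (182,255).

Run:
```python
from h import *
for n,(u0,u1,v0,v1) in dict(scene=(180,350,160,300),top=(170,350,185,290)).items():
    f=load(n+'0');im=cv2.resize(f['frame'][v0:v1,u0:u1,::-1],None,fx=4.4,fy=4.2,interpolation=cv2.INTER_CUBIC);cv2.imwrite(f'pics/{n}0c.png',im)
    hsv=cv2.cvtColor(f['frame'],cv2.COLOR_RGB2HSV);W=pts(f)
    H,S,V=[hsv[...,i].astype(int) for i in range(3)]
    roi=np.zeros((480,640),bool);roi[v0:v1,u0:u1]=1
    for c,m in dict(yellow=(abs(H-28)<6)&(S>160)&(V>100),green=(abs(H-70)<15)&(S>120),red=((H<6)|(H>174))&(S>130),dark=(V<50)).items():
        m=m&roi; k,l,st,ce=cv2.connectedComponentsWithStats(m.astype(np.uint8))
        for i in range(1,k):
            if st[i,4]>12:
                p=W[l==i];print(n,c,st[i],'med',np.nanmedian(p,0).round(4),'min',np.nanpercentile(p,2,axis=0).round(4),'max',np.nanpercentile(p,98,axis=0).round(4))
```

```text
scene green [267 212  15   6  19] med [0.6044 0.1115 0.1138] min [0.6001 0.0901 0.1082] max [0.6111 0.131  0.1158]
scene green [285 218  24   9  28] med [0.6043 0.0406 0.1138] min [0.6007 0.0024 0.1096] max [0.6101 0.0733 0.116 ]
scene red [283 230  14  13  82] med [ 0.4565 -0.0321  0.1817] min [ 0.453  -0.0482  0.17  ] max [ 0.4605 -0.012   0.1947]
scene red [346 234   4  21  52] med [ 0.6747 -0.0906  0.053 ] min [ 0.6606 -0.1027  0.0219] max [ 0.6853 -0.0804  0.0702]
scene dark [216 216   3  11  14] med [0.4761 0.2115 0.1307] min [0.4738 0.207  0.1148] max [0.4783 0.2154 0.147 ]
top yellow [299 197  21  26 282] med [ 0.5711 -0.0366  0.1893] min [ 0.5468 -0.0542  0.1489] max [ 0.5972 -0.0169  0.1989]
top green [236 201  63   4 187] med [0.6028 0.064  0.1144] min [ 0.5992 -0.0045  0.1091] max [0.6073 0.1331 0.1201]
top green [233 271  67   5 221] med [0.4387 0.0591 0.1141] min [ 0.434  -0.0095  0.1094] max [0.4433 0.136  0.1188]
top red [334 185  16  11  51] med [ 0.6561 -0.1146  0.0199] min [ 0.6467 -0.1347  0.013 ] max [ 0.6666 -0.0986  0.0367]
top red [299 260  16   3  39] med [ 0.4573 -0.0283  0.1923] min [ 0.4551 -0.0439  0.1072] max [ 0.4697 -0.0132  0.1966]
```

```bash
ls pics
```

```text
scene0.npz
scene0.png
scene0c.png
top0.npz
top0.png
top0c.png
```

View pics/scene0c.png

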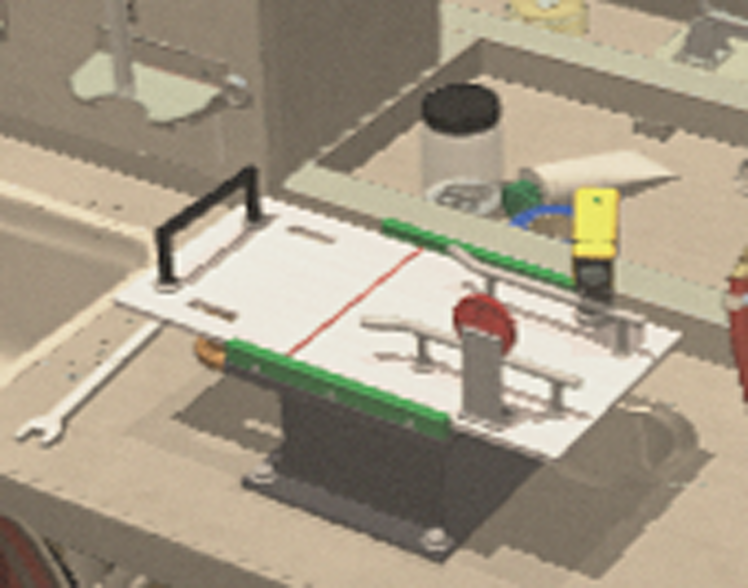

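View pics/top0c.png

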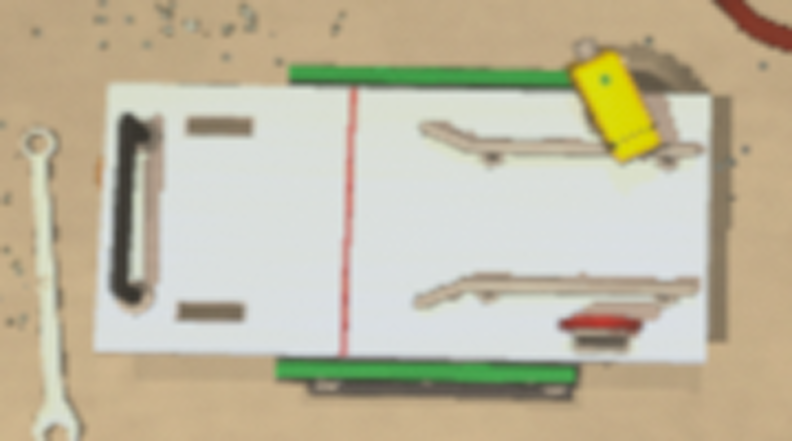

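```bash
cat >> h.py <<'E'
def ray(f,uv,z):
    uv=np.atleast_2d(uv).astype(float);K=f['K'];T=f['world_from_camera']
    d=np.c_[(uv[:,0]-K[0,2])/K[0,0],(uv[:,1]-K[1,2])/K[1,1],np.ones(len(uv))]@T[:3,:3].T
    return T[:3,3]+d*((z-T[2,3])/d[:,2])[:,None]
def masks(f):
    hsv=cv2.cvtColor(f['frame'],cv2.COLOR_RGB2HSV);H,S,V=[hsv[...,i].astype(int) for i in range(3)]
    return dict(yellow=(abs(H-28)<6)&(S>150)&(V>90),green=(abs(H-70)<15)&(S>110),red=((H<8)|(H>172))&(S>90),dark=(V<60),white=(S<40)&(V>170))
def comps(m,mn=10):
    k,l,st,ce=cv2.connectedComponentsWithStats(m.astype(np.uint8))
    return [(st[i],l==i) for i in range(1,k) if st[i,4]>=mn]
def line(P):
    vx,vy,x,y=cv2.fitLine(P[:,:2].astype(np.float32),cv2.DIST_HUBER,0,1e-3,1e-3).ravel();return np.array([vx,vy]),np.array([x,y])
E
python3 - <<'E'
from h import *
f=load('top0');M=masks(f);W=pts(f)
roi=np.zeros((480,640),bool);roi[190:285,185:345]=1
for st,m in comps(M['green']&roi,60):
    v,u=np.nonzero(m);P=ray(f,np.c_[u,v],.114);d,c=line(P);d=d*-np.sign(d[1])
    t=(P[:,:2]-c)@d;print('green dir',d,np.degrees(np.arctan2(d[0],-d[1])),'c',c,'ends',c+d*(t.min()-.001),c+d*(t.max()+.001),len(u))
# strip edge z by depth
r=M['red']&roi;r[:,:235]=0;r[:,260:]=0
v,u=np.nonzero(r);P=ray(f,np.c_[u,v],.106);d,c=line(P);print('line dir',d,'ang',np.degrees(np.arctan2(d[1],d[0])),'c',c,P[:,:2].min(0),P[:,:2].max(0),len(u))
# plate: depth heights near .106
m=roi&(abs(W[...,2]-.106)<.006);m=cv2.morphologyEx(m.astype(np.uint8),cv2.MORPH_OPEN,np.ones((3,3)))
cs,_=cv2.findContours(m,cv2.RETR_EXTERNAL,cv2.CHAIN_APPROX_NONE);c=max(cs,key=cv2.contourArea)
P=ray(f,c.reshape(-1,2),.106)[:,:2];b=cv2.minAreaRect(P.astype(np.float32));print('plate depth rect',b)
print('plate z',np.nanmedian(W[...,2][m>0]))
w=M['white']&roi;w=cv2.morphologyEx(w.astype(np.uint8),cv2.MORPH_CLOSE,np.ones((5,5)));st,mm=max(comps(w),key=lambda a:a[0][4])
cs,_=cv2.findContours(mm.astype(np.uint8),cv2.RETR_EXTERNAL,cv2.CHAIN_APPROX_NONE)
P=ray(f,cs[0].reshape(-1,2),.106)[:,:2];print('plate white rect',cv2.minAreaRect(P.astype(np.float32)),st)
# dark handle
d=M['dark']&roi
for st,m in comps(d,15): 
    p=W[m];p=p[~np.isnan(p[:,0])]
    v,u=np.nonzero(m);Q=ray(f,np.c_[u,v],.151)
    print('dark',st,np.median(p,0),np.percentile(p,[5,95],axis=0).round(4).tolist(),'rays@.151',np.median(Q,0),cv2.minAreaRect(Q[:,:2].astype(np.float32)))
# yellow
for n in('top','scene'):
    f=load(n+'0');W=pts(f);m=masks(f)['yellow'];m[:,:180]=0;m[:,350:]=0;m[:185]=0;m[300:]=0
    p=W[m];p=p[(p[:,2]>.13)&(p[:,2]<.25)];np.save(f'pics/y_{n}.npy',p);print(n,len(p))
    c=np.median(p,0);q=p
    # ransac-ish dominant plane
    best=None;rng=np.random.default_rng(0)
    for _ in range(500):
        a,b,cc=q[rng.choice(len(q),3,False)];nn=np.cross(b-a,cc-a)
        if np.linalg.norm(nn)<2e-5:continue
        nn/=np.linalg.norm(nn);ok=abs((q-a)@nn)<.002
        if best is None or ok.sum()>best.sum():best=ok
    g=q[best];c=g.mean(0);nn=np.linalg.svd(g-c)[2];print(n,'inl',best.sum(),'c',c,'n',nn[2]*np.sign(nn[2][2]),'long',nn[0],'ext',np.ptp((g-c)@nn.T,axis=0))
E
```

```text
green dir [-0.01888743 -0.9998216 ] -1.082234 c [0.60325176 0.06271826] ends [0.60465215 0.13684939] [ 0.60188611 -0.00957326] 203
green dir [-0.01933307 -0.9998131 ] -1.1077721 c [0.43847695 0.06165879] ends [0.43999177 0.13999816] [ 0.43699335 -0.01506598] 238
line dir [ 0.9997939  -0.02030272] ang -1.16334 c [0.54404306 0.10505741] [0.46489196 0.10377284] [0.59676032 0.10669631] 32
plate depth rect ((0.521725594997406, 0.07712320238351822), (0.15521232783794403, 0.3210347592830658), 0.10648048669099808)
plate z 0.1061597671493314
plate white rect ((0.5221344232559204, 0.07586080580949783), (0.32118135690689087, 0.1514279842376709), 88.9451675415039) [ 191  205  141   67 8035]
top 277
top inl 152 c [ 0.56882778 -0.03568981  0.18966423] n [-0.33157217 -0.02588378  0.94307472] long [-0.84942574 -0.42679316 -0.3103603 ] ext [0.05332327 0.02532673 0.00399124]
scene 24
scene inl 17 c [ 0.56777438 -0.04348544  0.18640127] n [-0.28613993 -0.00582917  0.95817011] long [-0.86889994 -0.41994064 -0.2620358 ] ext [0.05006429 0.02225362 0.00378372]
```

```bash
cat >> h.py <<'E'
D=np.array([-.0191,-.9998,0]);N=np.array([.9998,-.0191,0]);Z=np.array([0,0,1.])
def head(f,tag=None,h=.018):
    W=pts(f);m=masks(f)['yellow'];ok=m&(W[...,2]>.17)&(W[...,2]<.25)&(W[...,0]>.45)&(W[...,0]<.68)
    v,u=np.nonzero(ok);p=W[ok];best=None;rng=np.random.default_rng(0)
    for _ in range(800):
        a,b,c=p[rng.choice(len(p),3,False)];n=np.cross(b-a,c-a);k=np.linalg.norm(n)
        if k<5e-5: continue
        n/=k
        if abs(n[2])<.7: continue
        g=abs((p-a)@n)<.0025
        if best is None or g.sum()>best.sum():best=g
    g=p[best];c=g.mean(0);n=np.linalg.svd(g-c)[2][2];n*=np.sign(n[2])
    e1=np.cross([0,1,0],n);e1/=np.linalg.norm(e1);e2=np.cross(n,e1)
    # cast all yellow pixel rays to the plane
    K=f['K'];T=f['world_from_camera'];v,u=np.nonzero(m&(abs(W[...,0]-.57)<.09)&(W[...,2]>.13))
    d=np.c_[(u-K[0,2])/K[0,0],(v-K[1,2])/K[1,1],np.ones(len(u))]@T[:3,:3].T
    q=T[:3,3]+d*(((c-T[:3,3])@n)/(d@n))[:,None]
    r=cv2.minAreaRect(np.c_[(q-c)@e1,(q-c)@e2].astype(np.float32))
    b=cv2.boxPoints(r);L=[b[1]-b[0],b[2]-b[1]];L=max(L,key=np.linalg.norm);L=L/np.linalg.norm(L)
    y=L[0]*e1+L[1]*e2;y*=-np.sign(y[0]);ctop=c+r[0][0]*e1+r[0][1]*e2
    sw=np.degrees(np.arctan2(y@D,-(y@N)));til=np.degrees(np.arctan2(n@N,n[2])) if 0 else np.degrees(np.arcsin(y[2]))
    print(tag,len(p),best.sum(),'n',n.round(3),'y',y.round(3),'rect',np.round(r[1],4),'swivel',sw.round(2),'tilt(y)',til.round(2),'lean',np.degrees(np.arccos(n[2])).round(2),'ctop',ctop.round(4),'centre',(ctop-h*n).round(4),'pivot',(ctop-(h+.026)*n).round(4))
    return ctop-h*n,y,n
E
python3 - <<'E'
from h import *
head(load('top0'),'top')
f=load('top0');W=pts(f)
# top-face height along the long axis, raw
m=masks(f)['yellow'];v,u=np.nonzero(m&(W[...,2]>.12)&(abs(W[...,0]-.57)<.09))
for r in range(v.min(),v.max()+1):
    s=v==r;print(r,u[s].min(),u[s].max(),W[r,u[s],0].mean().round(4),W[r,u[s],1].mean().round(4),np.median(W[r,u[s],2]).round(4),f['frame'][r,u[s]].mean(0).round())
E
```

```text
top 277 183 n [-0.301 -0.122  0.946] y [-0.839 -0.437 -0.324] rect [0.0562 0.0254] swivel 28.63 tilt(y) -18.89 lean 18.97 ctop [ 0.5699 -0.0354  0.1898] centre [ 0.5753 -0.0332  0.1728] pivot [ 0.5831 -0.03    0.1482]
197 307 309 0.5984 -0.0322 0.1941 [175. 147.  42.]
198 306 310 0.5957 -0.0322 0.1954 [202. 177.  19.]
199 304 310 0.5932 -0.03 0.1948 [211. 192.  16.]
200 301 311 0.591 -0.0278 0.197 [207. 191.  17.]
201 299 311 0.5889 -0.0256 0.1966 [205. 195.  11.]
202 299 311 0.5866 -0.0257 0.1962 [203. 200.  15.]
203 300 312 0.5845 -0.0272 0.1952 [210. 202.  12.]
204 300 312 0.5823 -0.0272 0.1951 [205. 198.  13.]
205 301 313 0.5804 -0.0301 0.1928 [208. 203.  15.]
206 302 313 0.5784 -0.0311 0.192 [215. 210.   7.]
207 302 314 0.5763 -0.0322 0.1921 [213. 206.  11.]
208 303 314 0.5744 -0.0333 0.1906 [216. 210.   8.]
209 303 315 0.572 -0.0344 0.1908 [214. 206.  12.]
210 304 315 0.57 -0.0355 0.1908 [216. 210.   8.]
211 304 316 0.5681 -0.0366 0.1882 [213. 205.  12.]
212 305 315 0.5658 -0.0357 0.1889 [215. 210.   6.]
213 305 317 0.5637 -0.0388 0.1892 [214. 206.  13.]
214 306 317 0.5618 -0.0399 0.1867 [215. 208.   8.]
215 306 318 0.5597 -0.041 0.1859 [205. 198.  15.]
216 307 318 0.5577 -0.0421 0.1851 [208. 201.  14.]
217 307 319 0.5558 -0.0432 0.1829 [208. 198.  19.]
218 308 319 0.5536 -0.0443 0.1829 [207. 197.  17.]
219 309 319 0.5515 -0.0454 0.1827 [201. 191.  18.]
220 309 318 0.5493 -0.0444 0.1834 [197. 185.  23.]
221 309 315 0.5469 -0.0411 0.1837 [205. 188.  31.]
222 310 313 0.5451 -0.04 0.1809 [204. 183.  57.]
```

```bash
cat >> h.py <<'E'
def q2R(q): return R.from_quat([q[1],q[2],q[3],q[0]])
def headR(sw,t):
    a=np.radians(178.91+sw);t=np.radians(t);h=np.array([np.cos(a),np.sin(a),0])
    y=np.cos(t)*h+np.sin(t)*Z;n=-np.sin(t)*h+np.cos(t)*Z;x=np.cross(y,n);return x,y,n
def toolR(x,n): # tool x along x, z along -n
    z=-n;return R.from_matrix(np.c_[x,np.cross(z,x),z])
def plan(path,g,start=None,dec=2):
    """path: list of (pos,R) poses one per row"""
    if start is None:
        s=state();p,r=np.array(s['tool_pos']),q2R(s['tool_rot'])
    else:p,r=start
    rows=[]
    for P,Q in path:
        t=np.round((r.inv()*Q).as_rotvec()/np.radians(5),dec);d=np.round(r.inv().apply(P-p)/.04,dec)
        t=np.clip(t,-1,1);d=np.clip(d,-1,1);rows.append([*t.tolist(),*d.tolist(),g]);p=p+r.apply(d*.04);r=r*R.from_rotvec(t*np.radians(5))
    for k in range(0,len(rows),8):print(str([[x+0 for x in w] for w in rows[k:k+8]]))
    print('end err mm',((p-path[-1][0])*1e3).round(2),'deg',np.degrees((r.inv()*path[-1][1]).magnitude()).round(2),len(rows))
    return p,r
def seg(p0,r0,p1,r1,n=None):
    w=(r0.inv()*r1).as_rotvec();m=max(np.linalg.norm(p1-p0)/.036,np.abs(w).max()/np.radians(4.8))
    n=n or int(np.ceil(m))
    return [(p0+(p1-p0)*i/n,r0*R.from_rotvec(w*i/n)) for i in range(1,n+1)]
def cur():
    s=state();return np.array(s['tool_pos']),q2R(s['tool_rot'])
E
python3 - <<'E'
from h import *
x,y,n=headR(28.3,-19);Q=toolR(x,n);c=np.array([.5755,-.0335,.1730]);print(x,n)
p,r=cur();plan(seg(p,r,c+.1*n,Q),1)
E
```

```text
[-0.45725315  0.88933658  0.        ] [-0.28953967 -0.14886706  0.94551858]
[[-0.18, 0.08, -0.47, -0.6, 0.66, -0.02, 1], [-0.18, 0.08, -0.47, -0.62, 0.64, -0.02, 1], [-0.18, 0.08, -0.48, -0.65, 0.61, -0.01, 1], [-0.18, 0.08, -0.47, -0.68, 0.58, -0.01, 1], [-0.18, 0.08, -0.47, -0.7, 0.56, 0.0, 1], [-0.18, 0.08, -0.47, -0.72, 0.52, 0.0, 1], [-0.18, 0.08, -0.47, -0.74, 0.5, 0.01, 1], [-0.18, 0.08, -0.48, -0.76, 0.46, 0.0, 1]]
[[-0.17, 0.08, -0.47, -0.78, 0.43, 0.01, 1], [-0.18, 0.08, -0.47, -0.8, 0.4, 0.01, 1], [-0.18, 0.08, -0.47, -0.82, 0.37, 0.01, 1], [-0.18, 0.08, -0.47, -0.82, 0.33, 0.01, 1], [-0.18, 0.08, -0.48, -0.85, 0.3, 0.01, 1], [-0.18, 0.08, -0.47, -0.85, 0.27, 0.0, 1], [-0.18, 0.08, -0.47, -0.86, 0.22, 0.01, 1], [-0.18, 0.08, -0.47, -0.87, 0.19, 0.0, 1]]
[[-0.18, 0.08, -0.47, -0.88, 0.16, 0.0, 1], [-0.18, 0.08, -0.47, -0.89, 0.12, -0.01, 1], [-0.18, 0.08, -0.48, -0.88, 0.08, -0.01, 1], [-0.18, 0.08, -0.47, -0.89, 0.05, -0.01, 1]]
end err mm [-0.08  0.18 -0.15] deg 0.01 20
```

Emit:
{"name": "carry_out", "arguments": {
  "moves": [
    [[-0.18,0.08,-0.47,-0.6,0.66,-0.02,1],[-0.18,0.08,-0.47,-0.62,0.64,-0.02,1],[-0.18,0.08,-0.48,-0.65,0.61,-0.01,1],[-0.18,0.08,-0.47,-0.68,0.58,-0.01,1],[-0.18,0.08,-0.47,-0.7,0.56,0,1],[-0.18,0.08,-0.47,-0.72,0.52,0,1],[-0.18,0.08,-0.47,-0.74,0.5,0.01,1],[-0.18,0.08,-0.48,-0.76,0.46,0,1]]
  ]
}}

```text
time: 0.77
tool_pos: [0.3497, 0.3307, 0.2567]
tool_rot: [0.036, 0.714, 0.697, 0.058]
contact_force: [0.6, -0.8, 0.1]
gripper_width: 0.999
```

Emit:
{"name": "carry_out", "arguments": {
  "moves": [
    [[-0.17,0.08,-0.47,-0.78,0.43,0.01,1],[-0.18,0.08,-0.47,-0.8,0.4,0.01,1],[-0.18,0.08,-0.47,-0.82,0.37,0.01,1],[-0.18,0.08,-0.47,-0.82,0.33,0.01,1],[-0.18,0.08,-0.48,-0.85,0.3,0.01,1],[-0.18,0.08,-0.47,-0.85,0.27,0,1],[-0.18,0.08,-0.47,-0.86,0.22,0.01,1],[-0.18,0.08,-0.47,-0.87,0.19,0,1]]
  ]
}}

```text
time: 1.43
tool_pos: [0.481, 0.0771, 0.264]
tool_rot: [0.07, 0.585, 0.8, 0.115]
contact_force: [0.5, 0.7, 1.1]
gripper_width: 1.003
```

Emit:
{"name": "carry_out", "arguments": {
  "moves": [
    [[-0.18,0.08,-0.47,-0.88,0.16,0,1],[-0.18,0.08,-0.47,-0.89,0.12,-0.01,1],[-0.18,0.08,-0.48,-0.88,0.08,-0.01,1],[-0.18,0.08,-0.47,-0.89,0.05,-0.01,1],[0,0,0,0,0,0,1],[0,0,0,0,0,0,1]]
  ]
}}

```text
time: 1.93
tool_pos: [0.5467, -0.0495, 0.2668]
tool_rot: [0.085, 0.515, 0.841, 0.142]
contact_force: [0.2, 0.2, 1.0]
gripper_width: 1.003
```

Run:
```python
from h import *
s=state();print(s['time'],s['tool_pos'],s['contact_force'],s['joint_pos'].round(2))
x,y,n=headR(28.3,-19);Q=toolR(x,n);c=np.array([.5755,-.0335,.1730])
p,r=cur();print((p-c-.1*n)*1e3,np.degrees((r.inv()*Q).as_rotvec()))
for t in('scene','top'):shot(t,t+'1')
plan(seg(p,r,c+.002*n,Q,8),1)
```

```text
1.9333 [ 0.54665042 -0.04948504  0.26683836] [0.16507265 0.15015329 0.98174368] [-0.34 -0.31  1.94  0.25  1.29 -2.43]
[ 0.10438794 -1.09833522 -0.71350247] [ 0.00815146 -0.0957796  -0.23429314]
[[0.01, -0.01, 0.03, -0.05, -0.02, 0.31, 1], [0.0, 0.0, 0.0, 0.0, 0.01, 0.3, 1], [0.0, 0.0, -0.01, 0.01, 0.0, 0.31, 1], [0.0, -0.01, 0.0, 0.0, 0.0, 0.3, 1], [0.0, 0.0, -0.01, 0.0, 0.0, 0.31, 1], [0.0, 0.0, -0.01, 0.0, 0.0, 0.3, 1], [0.0, 0.0, 0.0, 0.01, 0.01, 0.3, 1], [0.0, -0.01, -0.01, 0.0, 0.0, 0.31, 1]]
end err mm [ 0.1   0.02 -0.01] deg 0.02 8
```

View pics/scene1.png

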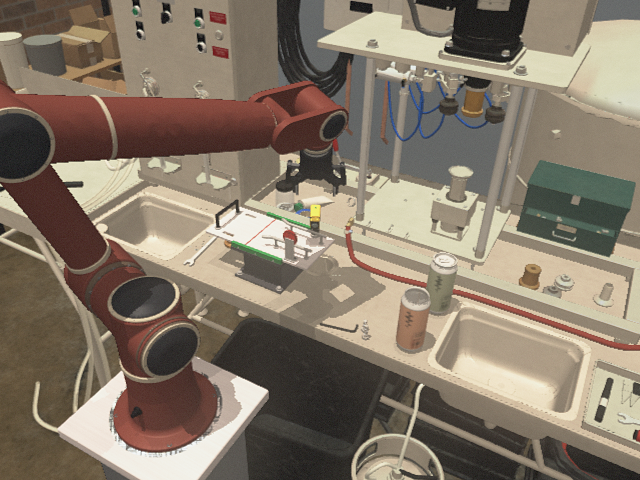

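View pics/top1.png

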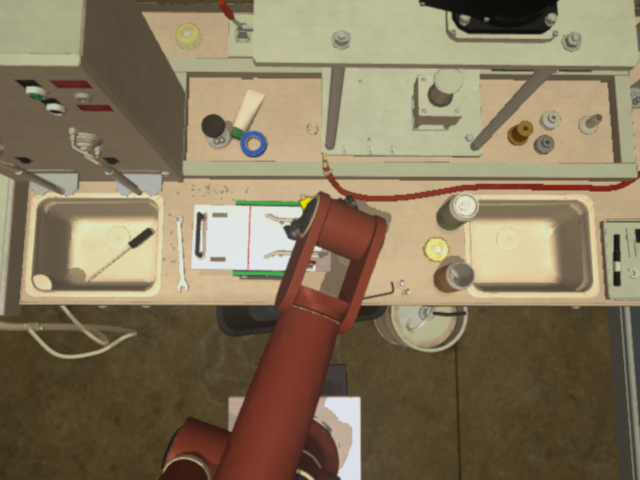

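Scene1 shows the open gripper just above the head at (315,190), clear of the machine's posts. In top1 the wrist is over the sensor at (318,225). Descending now.

Emit:
{"name": "carry_out", "arguments": {
  "moves": [
    [[0.01,-0.01,0.03,-0.05,-0.02,0.31,1],[0,0,0,0,0.01,0.3,1],[0,0,0,0.01,0,0.31,1],[0,0,0,0,0,0.3,1],[0,0,0,0,0,0.31,1],[0,0,0,0,0,0.3,1],[0,0,0,0,0.01,0.3,1],[0,0,0,0,0,0.31,1]]
  ]
}}

```text
time: 2.7
tool_pos: [0.5761, -0.0343, 0.1742]
tool_rot: [0.086, 0.515, 0.841, 0.141]
contact_force: [0.1, 0.1, 0.4]
gripper_width: 0.999
```

Emit:
{"name": "carry_out", "arguments": {
  "moves": [
    [[0,0,0,0,0,0,1],[0,0,0,0,0,0,1]]
  ]
}}

```text
time: 2.87
tool_pos: [0.5754, -0.0344, 0.1742]
tool_rot: [0.085, 0.515, 0.841, 0.141]
contact_force: [-0.4, 0.5, 0.9]
gripper_width: 0.997
```

Run:
```python
from h import *
s=state();print(s['time'],s['tool_pos'],s['contact_force'],s['ft_torque'])
x,y,n=headR(28.3,-19);Q=toolR(x,n);c=np.array([.5755,-.0335,.1730])+.002*n
p,r=cur();print(r.inv().apply(c-p)*1e3,np.degrees((r.inv()*Q).as_rotvec()))
f=shot('scene','scene2');cv2.imwrite('pics/scene2c.png',cv2.resize(f['frame'][150:290,200:370,::-1],None,fx=4,fy=4,interpolation=cv2.INTER_CUBIC))
```

```text
2.8667 [ 0.57539276 -0.03435167  0.17419218] [-0.4326901   0.5143277   0.91687369] [-0.09074822  0.13793781 -0.04396388]
[ 0.70989195  0.06741245 -0.71370945] [-0.04752996 -0.10347217 -0.18127775]
```

View pics/scene2c.png

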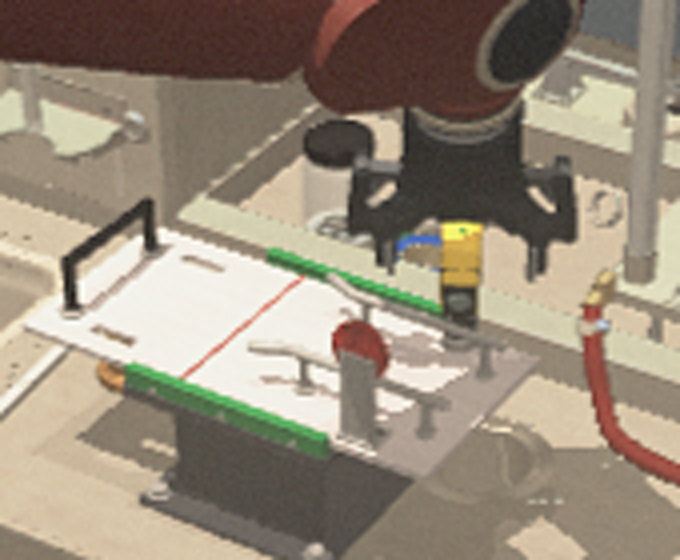

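The crop shows the fingers straddling the yellow head (460,260), spread evenly on both sides. Closing with a 0.7 mm correction.

Emit:
{"name": "carry_out", "arguments": {
  "moves": [
    [[0,0,0,0.02,0,0,0.2],[0,0,0,0,0,0,-0.2],[0,0,0,0,0,0,-1],[0,0,0,0,0,0,-1],[0,0,0,0,0,0,-1],[0,0,0,0,0,0,-1],[0,0,0,0,0,0,-1],[0,0,0,0,0,0,-1]]
  ]
}}

```text
time: 3.58
tool_pos: [0.5757, -0.0342, 0.1762]
tool_rot: [0.086, 0.515, 0.841, 0.141]
contact_force: [-0.8, -1.4, 4.1]
gripper_width: 0.294
```

Run:
```python
from h import *
s=state();print(s['time'],s['tool_pos'],s['contact_force'],s['ft_torque'],s['gripper_width'])
f=shot('top','top3');cv2.imwrite('pics/top3c.png',cv2.resize(f['frame'][185:290,170:350,::-1],None,fx=4.4,fy=4.4,interpolation=cv2.INTER_CUBIC))
r=masks(f)['red'];r[:,:235]=0;r[:,262:]=0;r[:200]=0;r[275:]=0
v,u=np.nonzero(r);P=ray(f,np.c_[u,v],.106);print(line(P))
p,r=cur()
piv=np.array([.5827,-.0300,.148])
# rigid rotation about pivot : W maps head frame to aimed
def hr(sw,t): return R.from_matrix(np.c_[headR(sw,t)])
path=[]
k=16
for i in range(1,k+1):
    a=i/k; G=hr(28.3*(1-a),-19*(1-a))*hr(28.3,-19).inv()
    path.append((piv+G.apply(p-piv),G*r))
plan(path,-1)
print(path[-1][0],path[-1][1].as_matrix().round(3))
```

```text
3.5833 [ 0.57566822 -0.03415122  0.17616982] [-0.8365282  -1.41771459  4.06033215] [-0.19559637  0.17818664 -0.01772097] 0.29383542586763267
(array([ 0.999875  , -0.01580877], dtype=float32), array([0.5164364 , 0.10570308], dtype=float32))
[[0.24, -0.11, 0.34, 0.01, 0.01, 0.0, -1], [0.23, -0.11, 0.33, 0.0, 0.02, 0.0, -1], [0.24, -0.1, 0.34, 0.01, 0.01, 0.0, -1], [0.24, -0.09, 0.34, 0.0, 0.02, 0.0, -1], [0.24, -0.08, 0.35, 0.01, 0.01, 0.0, -1], [0.23, -0.08, 0.34, 0.0, 0.02, 0.01, -1], [0.24, -0.07, 0.35, 0.0, 0.01, 0.0, -1], [0.24, -0.06, 0.35, 0.0, 0.02, 0.0, -1]]
[[0.24, -0.06, 0.35, 0.01, 0.01, 0.0, -1], [0.23, -0.05, 0.35, 0.0, 0.02, 0.0, -1], [0.24, -0.04, 0.35, 0.0, 0.01, 0.0, -1], [0.24, -0.03, 0.35, 0.0, 0.02, 0.0, -1], [0.24, -0.03, 0.35, 0.0, 0.01, 0.0, -1], [0.23, -0.02, 0.36, 0.0, 0.02, 0.0, -1], [0.24, -0.01, 0.35, 0.0, 0.01, 0.0, -1], [0.24, -0.01, 0.35, 0.0, 0.02, 0.0, -1]]
end err mm [0.08 0.04 0.16] deg 0.02 16
[ 0.58420015 -0.03050926  0.17731449] [[ 0.022  1.     0.001]
 [ 1.    -0.022 -0.001]
 [-0.001  0.001 -1.   ]]
```

View pics/top3c.png

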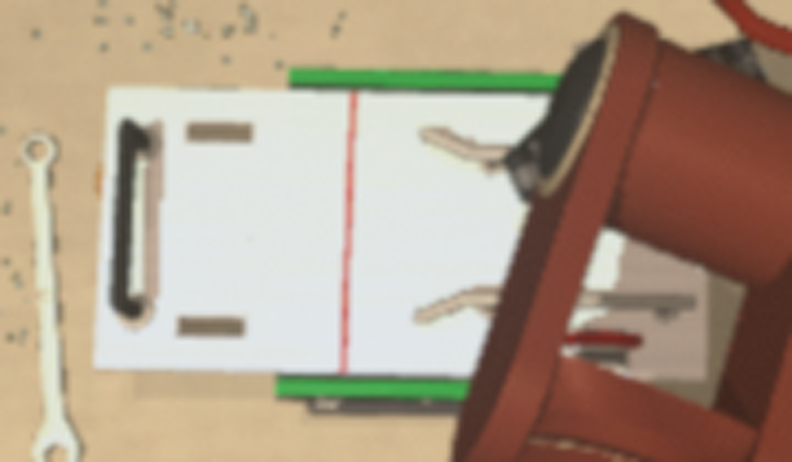

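The plate has not moved (line still at crop (347,230)) and the fingers hold the head at a 25 mm opening. Now I rotate it about its pivot.

Emit:
{"name": "carry_out", "arguments": {
  "moves": [
    [[0.24,-0.11,0.34,0.01,0.01,0,-1],[0.23,-0.11,0.33,0,0.02,0,-1],[0.24,-0.1,0.34,0.01,0.01,0,-1],[0.24,-0.09,0.34,0,0.02,0,-1],[0.24,-0.08,0.35,0.01,0.01,0,-1],[0.23,-0.08,0.34,0,0.02,0.01,-1],[0.24,-0.07,0.35,0,0.01,0,-1],[0.24,-0.06,0.35,0,0.02,0,-1]]
  ]
}}

```text
time: 4.3
tool_pos: [0.5797, -0.0313, 0.177]
tool_rot: [0.052, 0.622, 0.779, 0.065]
contact_force: [-0.9, -1.8, 3.6]
gripper_width: 0.296
```

Emit:
{"name": "carry_out", "arguments": {
  "moves": [
    [[0.24,-0.06,0.35,0.01,0.01,0,-1],[0.23,-0.05,0.35,0,0.02,0,-1],[0.24,-0.04,0.35,0,0.01,0,-1],[0.24,-0.03,0.35,0,0.02,0,-1],[0.24,-0.03,0.35,0,0.01,0,-1],[0.23,-0.02,0.36,0,0.02,0,-1],[0.24,-0.01,0.35,0,0.01,0,-1],[0.24,-0.01,0.35,0,0.02,0,-1]]
  ]
}}

```text
time: 4.97
tool_pos: [0.5844, -0.0307, 0.1771]
tool_rot: [0.001, 0.715, 0.699, -0.0]
contact_force: [0.6, -2.4, 2.1]
gripper_width: 0.299
```

Emit:
{"name": "carry_out", "arguments": {
  "moves": [
    [[0,0,0,0,0,0,-1],[0,0,0,0,0,0,-1],[0,0,0,0,0,0,-1]]
  ]
}}

```text
time: 5.22
tool_pos: [0.5843, -0.0306, 0.1771]
tool_rot: [0.001, 0.714, 0.7, 0.0]
contact_force: [2.1, -3.7, 2.3]
gripper_width: 0.301
```

Run:
```python
from h import *
s=state();print(s['time'],s['tool_pos'],s['contact_force'],s['ft_torque'],s['gripper_width'])
p,r=cur();print(r.as_matrix().round(3))
for t in('top','scene'):
    f=shot(t,t+'4');a=(185,290,170,350) if t=='top' else (150,290,200,370);cv2.imwrite(f'pics/{t}4c.png',cv2.resize(f['frame'][a[0]:a[1],a[2]:a[3],::-1],None,fx=4.2,fy=4.2,interpolation=cv2.INTER_CUBIC))
    if t=='top':
        q=masks(f)['red'];q[:,:235]=0;q[:,262:]=0;q[:200]=0;q[275:]=0
        v,u=np.nonzero(q);P=ray(f,np.c_[u,v],.106);print(line(P))
```

```text
5.2167 [ 0.58434643 -0.03064322  0.17709041] [ 2.05945851 -3.65366601  2.26423128] [-0.53376388 -0.22603406 -0.07072596] 0.301432948997561
[[ 0.021  1.     0.002]
 [ 1.    -0.021 -0.001]
 [-0.001  0.002 -1.   ]]
(array([ 0.9998278 , -0.01855717], dtype=float32), array([0.51199573, 0.08130746], dtype=float32))
```

View pics/top4c.png

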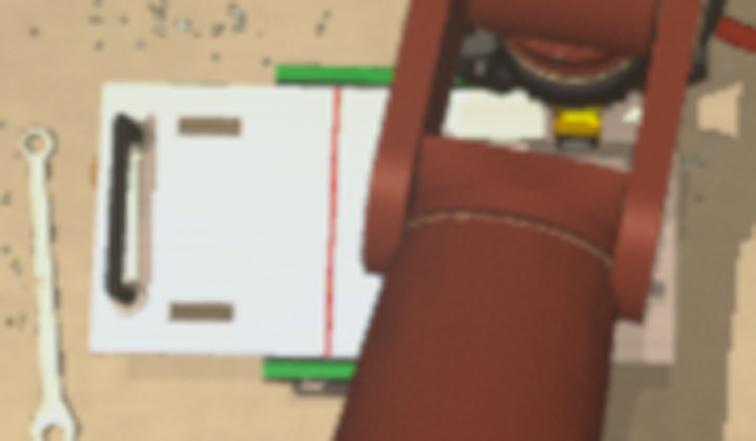

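View pics/scene4c.png

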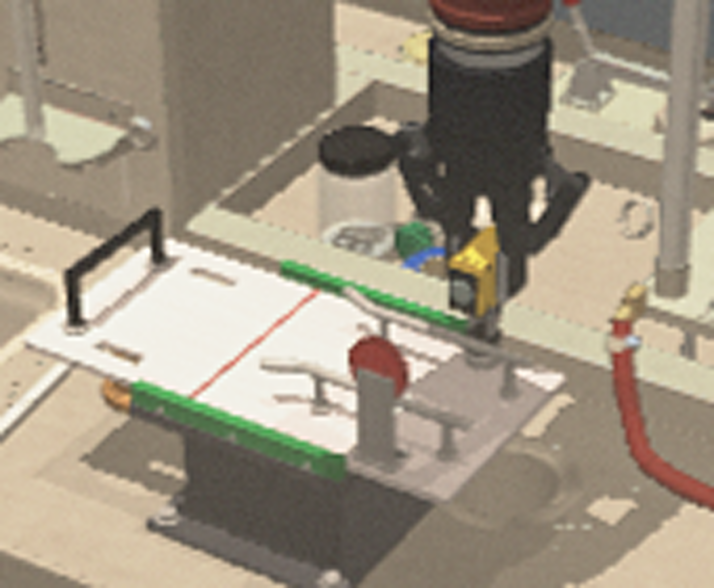

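Scene4 crop shows the head now facing the reflector, lens at (465,290). I'll release, rise, and move over toward the handle so that the top camera can check the head unoccluded.

Emit:
{"name": "carry_out", "arguments": {
  "moves": [
    [[0,0,0,0,0,0,0],[0,0,0,0,0,0,0.5],[0,0,0,0,0,0,0.5],[0,0,0,0,0,0,0.5],[0,0,0,0,0,-0.5,0.5],[0,0,0,0,0,-1,0.5],[0,0,0,0,0,-1,0.5],[0,0,0,0,0,-0.6,0.5]]
  ]
}}

```text
time: 5.98
tool_pos: [0.5847, -0.0301, 0.3052]
tool_rot: [0.002, 0.714, 0.7, 0.002]
contact_force: [0.7, 0.4, 0.4]
gripper_width: 0.753
```

Emit:
{"name": "carry_out", "arguments": {
  "moves": [
    [[0,0,0,0.6,-0.1,0,0.5],[0,0,0,0.9,-0.2,0,0.5],[0,0,0,0.9,-0.2,0,0.5],[0,0,0,0.9,-0.2,0,0.5],[0,0,0,0.9,-0.2,0,0.5],[0,0,0,0.9,-0.2,0,0.5],[0,0,0,0.8,-0.2,0,0.5],[0,0,0,0,0,0,0.5]]
  ]
}}

```text
time: 6.65
tool_pos: [0.535, 0.2118, 0.3004]
tool_rot: [-0.001, 0.712, 0.702, 0.0]
contact_force: [-0.7, -1.0, -1.2]
gripper_width: 0.748
```

Run:
```python
from h import *
s=state();print(s['time'],s['tool_pos'],s['contact_force'],s['gripper_width'])
f=shot('top','top5');cv2.imwrite('pics/top5c.png',cv2.resize(f['frame'][185:290,170:350,::-1],None,fx=4.2,fy=4.2,interpolation=cv2.INTER_CUBIC))
head(f,'top5')
f=shot('scene','scene5');cv2.imwrite('pics/scene5c.png',cv2.resize(f['frame'][150:290,200:370,::-1],None,fx=4.2,fy=4.2,interpolation=cv2.INTER_CUBIC))
try: head(f,'scene5')
except Exception as e:print(e)
```

```text
6.65 [0.53504499 0.21178255 0.30042213] [-0.74674988 -0.97861844 -1.20231649] 0.7482075095837324
top5 265 192 n [-0.005 -0.064  0.998] y [-1.    -0.002 -0.005] rect [0.0537 0.0241] swivel 1.21 tilt(y) -0.27 lean 3.65 ctop [ 0.5809 -0.0289  0.1921] centre [ 0.581  -0.0278  0.1741] pivot [ 0.5811 -0.0261  0.1482]
scene5 14 12 n [-0.062 -0.084  0.995] y [-0.996  0.073 -0.056] rect [0.0202 0.0512] swivel -3.08 tilt(y) -3.21 lean 5.98 ctop [ 0.5814 -0.0334  0.1912] centre [ 0.5825 -0.0319  0.1733] pivot [ 0.5842 -0.0297  0.1474]
```

View pics/top5c.png

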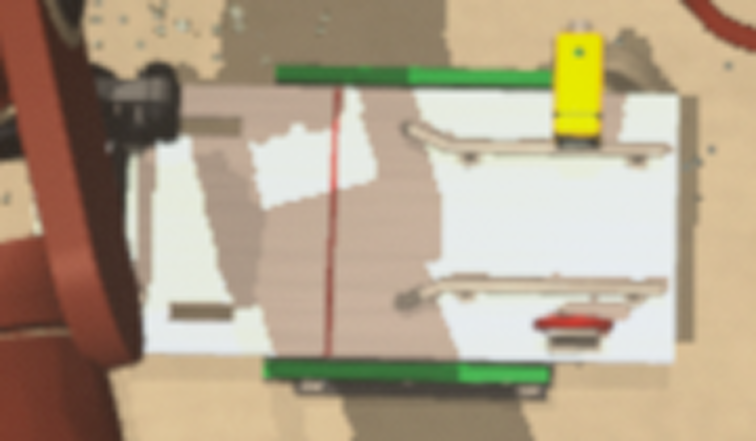

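View pics/scene5c.png

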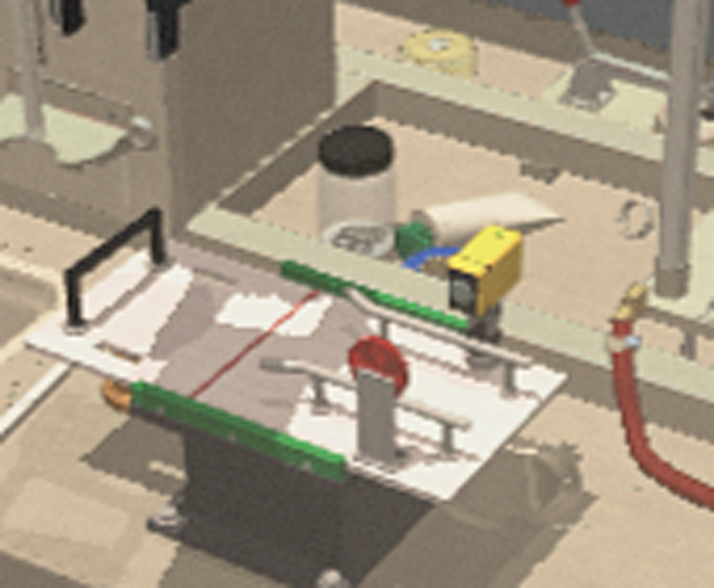

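```bash
cat > sw.py <<'E'
from h import *
def fine(f,tag):
    W=pts(f);fr=f['frame'].astype(float)
    m=masks(f)['yellow']&(abs(W[...,0]-.57)<.09)&(W[...,2]>.15)
    vs,us=np.nonzero(m);rows=range(vs.min()+4,vs.max()-5)
    # yellowness: (R+G)/2-B, subpixel half-level edges per row
    Y=(fr[...,0]+fr[...,1])/2-fr[...,2];L=[];Rr=[]
    for r in rows:
        s=us[vs==r]
        if len(s)<6: continue
        c=int(s.mean());half=Y[r,c-2:c+3].mean()/2
        a=c
        while Y[r,a]>half:a-=1
        b=c
        while Y[r,b]>half:b+=1
        L.append((a+(half-Y[r,a])/(Y[r,a+1]-Y[r,a]),r));Rr.append((b-(half-Y[r,b])/(Y[r,b-1]-Y[r,b]),r))
    for nm,e in(('L',L),('R',Rr),('mid',(np.array(L)+np.array(Rr))/2)):
        P=ray(f,np.array(e),.192);d,c=line(P);d=d*-np.sign(d[0]);d3=np.r_[d,0]
        print(tag,nm,'swivel',np.degrees(np.arctan2(d3@D,-(d3@N))).round(2),'c',c.round(4),len(e))
    # tilt: regress z on x,y within the top face, trimmed
    k=cv2.erode(m.astype(np.uint8),np.ones((3,3)))>0;p=W[k]
    for _ in range(4):
        A=np.c_[p[:,0],p[:,1],np.ones(len(p))];co=np.linalg.lstsq(A,p[:,2],rcond=None)[0];r=p[:,2]-A@co;p=p[abs(r)<2.2*r.std()]
    print(tag,'tilt from z slope along -N:',np.degrees(np.arctan(-(co[0]*N[0]+co[1]*N[1]))).round(2),'+-',np.degrees(r.std()/np.sqrt(len(p))/p[:,0].std()).round(2),'cross',np.degrees(np.arctan(co[1])).round(2),'z',p[:,2].mean().round(4),len(p))
if __name__=='__main__':
    f=load('top5');fine(f,'t5')
E
python3 sw.py
python3 - <<'E'
from h import *
f=load('top0');from sw import fine
W=pts(f)
# red line subpixel + right plate edge in both frames
for t in('top0','top5'):
    f=load(t);fr=f['frame'].astype(float);E=[];
    for r in range(210,266):
        if 213<r<0: continue
        row=fr[r,238:262];x=row[:,0]-(row[:,1]+row[:,2])/2;x=x-np.median(x);x[x<0.3*x.max()]=0
        if x.max()>25:E.append((238+(x*np.arange(24)).sum()/x.sum(),r))
    P=ray(f,np.array(E),.106);d,c=line(P);d*=np.sign(d[0]);print(t,'line',len(E),'ang',np.degrees(np.arctan2(d[1],d[0])).round(2),'y at x=.522',(c[1]+d[1]/d[0]*(.522-c[0])).round(4))
E
```

```text
t5 L swivel 2.5 c [ 0.5827 -0.018 ] 15
t5 R swivel -2.03 c [ 0.5841 -0.0431] 15
t5 mid swivel 0.29 c [ 0.5816 -0.0305] 15
t5 tilt from z slope along -N: -0.13 +- 0.61 cross 0.58 z 0.1922 163
top0 line 56 ang -1.06 y at x=.522 0.1058
top5 line 47 ang -3.11 y at x=.522 0.1047
```

```bash
cat > strip.py <<'E'
from h import *
def ends(f,tag,xw,z=.114,yl=(.17,-.05)):
    # sample G-dominance along the strip's centre line in world at height z
    T=np.linalg.inv(f['world_from_camera']);K=f['K'];G=f['frame'].astype(np.float32);G=G[...,1]-(G[...,0]+G[...,2])/2
    s=np.arange(yl[1],yl[0],.0005);out=[]
    for dx in(-.001,0,.001):
        P=np.c_[xw+dx+.0191*(s-.062),s,np.full_like(s,z)];C=P@T[:3,:3].T+T[:3,3];uv=(C/C[:,2:])@K.T
        g=cv2.remap(G,uv[:,0].astype(np.float32)[None],uv[:,1].astype(np.float32)[None],cv2.INTER_LINEAR)[0]
        h=np.median(g[(s>.03)&(s<.1)])/2;i=np.nonzero(g>h)[0];out.append((s[i[0]],s[i[-1]]))
    o=np.array(out);print(tag,xw,'outer',o[:,0].round(4),'inner',o[:,1].round(4),'len',(o[:,1]-o[:,0]).mean().round(4),'mid',o.mean().round(4))
if __name__=='__main__':
    ends(load('top0'),'top0 near',.4386);ends(load('top0'),'top0 far',.603)
    ends(load('top5'),'top5 near',.4386);ends(load('top5'),'top5 far',.603)
    ends(load('scene0'),'scene0 near',.4386);ends(load('scene0'),'scene0 far',.603)
    ends(load('scene5'),'scene5 near',.4386)
E
python3 strip.py
```

```text
top0 near 0.4386 outer [-0.0145 -0.0145 -0.0145] inner [0.141  0.1405 0.1405] len 0.1552 mid 0.0631
top0 far 0.603 outer [-0.044  -0.043  -0.0425] inner [0.1375 0.1375 0.1375] len 0.1807 mid 0.0472
top5 near 0.4386 outer [-0.0155 -0.0155 -0.0155] inner [0.142  0.142  0.1415] len 0.1573 mid 0.0632
top5 far 0.603 outer [-0.043 -0.043 -0.043] inner [0.137  0.1375 0.1375] len 0.1803 mid 0.0472
scene0 near 0.4386 outer [-0.017 -0.017 -0.017] inner [0.1385 0.1385 0.1385] len 0.1555 mid 0.0608
scene0 far 0.603 outer [-0.008  -0.007  -0.0065] inner [0.135  0.1355 0.136 ] len 0.1427 mid 0.0642
scene5 near 0.4386 outer [-0.0185 -0.0185 -0.018 ] inner [0.1395 0.1395 0.139 ] len 0.1577 mid 0.0605
```

Run:
```python
from h import *
f=load('top0');g=cv2.cvtColor(f['frame'],cv2.COLOR_RGB2GRAY).astype(float)
E=[]
for r in range(216,252):
    row=200-g[r,192:212];row[row<.5*row.max()]=0;E.append((192+(row*np.arange(20)).sum()/row.sum(),r))
P=ray(f,np.array(E),.148);d,c=line(P);print(d,c,P[0],P[-1],np.array(E)[::6])
# ends of bar in v
col=g[205:262,199];print([(i+205,int(x)) for i,x in enumerate(col)][::1])
print(ray(f,[[199,213],[199,256]],.148))
p,r=cur();print(p)
x=np.array([.0191,.9998,0]);Q=toolR(x,Z);H=np.array([.5235,.2155,.250])
plan(seg(p,r,H,Q,3),.5)
```

```text
[ 0.9997133  -0.02394502] [0.5197541  0.21519305] [0.5642242 0.2095672 0.148    ] [0.48463963 0.2163248  0.148     ] [[200.75961538 216.        ]
 [198.40890688 222.        ]
 [198.005      228.        ]
 [197.52859961 234.        ]
 [197.43712575 240.        ]
 [197.         246.        ]]
[(205, 211), (206, 218), (207, 218), (208, 218), (209, 219), (210, 216), (211, 185), (212, 101), (213, 61), (214, 59), (215, 58), (216, 58), (217, 58), (218, 58), (219, 57), (220, 58), (221, 60), (222, 62), (223, 63), (224, 64), (225, 65), (226, 69), (227, 71), (228, 69), (229, 71), (230, 74), (231, 80), (232, 80), (233, 80), (234, 80), (235, 84), (236, 89), (237, 90), (238, 89), (239, 90), (240, 98), (241, 109), (242, 110), (243, 110), (244, 122), (245, 137), (246, 139), (247, 139), (248, 138), (249, 139), (250, 150), (251, 150), (252, 111), (253, 66), (254, 55), (255, 55), (256, 67), (257, 119), (258, 171), (259, 199), (260, 217), (261, 221)]
[[0.57110002 0.21374041 0.148     ]
 [0.47340748 0.21062812 0.148     ]]
[0.5363298  0.20792597 0.3003444 ]
[[0.0, 0.0, 0.0, 0.06, -0.11, 0.42, 0.5], [0.0, 0.0, 0.0, 0.06, -0.11, 0.42, 0.5], [0.0, 0.01, 0.01, 0.06, -0.1, 0.42, 0.5]]
end err mm [ 0.15 -0.17 -0.06] deg 0.03 3
```

Emit:
{"name": "carry_out", "arguments": {
  "moves": [
    [[0,0,0,0.06,-0.11,0.42,0.5],[0,0,0,0.06,-0.11,0.42,0.5],[0,0.01,0.01,0.06,-0.1,0.42,0.5],[0,0,0,0,0,0,0.5],[0,0,0,0,0,0,0.5]]
  ]
}}

```text
time: 7.17
tool_pos: [0.524, 0.2131, 0.2492]
tool_rot: [-0.001, 0.715, 0.699, -0.001]
contact_force: [0.4, 0.8, 0.4]
gripper_width: 0.75
```

Run:
```python
from h import *
p,r=cur();print(p,state()['contact_force'])
Q=toolR(np.array([.0191,.9998,0]),Z);plan(seg(p,r,np.array([.5235,.2155,.147]),Q,6),.5)
f=shot('scene','scene6');cv2.imwrite('pics/scene6c.png',cv2.resize(f['frame'][110:270,170:340,::-1],None,fx=3.7,fy=3.7,interpolation=cv2.INTER_CUBIC))
```

```text
[0.52400579 0.21305507 0.24918268] [0.38277237 0.75967919 0.37440908]
[[0.0, 0.0, -0.01, 0.01, 0.0, 0.43, 0.5], [-0.01, 0.0, -0.01, 0.01, 0.0, 0.42, 0.5], [0.0, 0.0, 0.0, 0.01, 0.0, 0.43, 0.5], [-0.01, 0.0, -0.01, 0.01, -0.01, 0.42, 0.5], [0.0, 0.0, -0.01, 0.01, 0.0, 0.43, 0.5], [0.0, 0.0, -0.01, 0.01, 0.0, 0.42, 0.5]]
end err mm [ 0.05 -0.07  0.18] deg 0.03 6
```

View pics/scene6c.png

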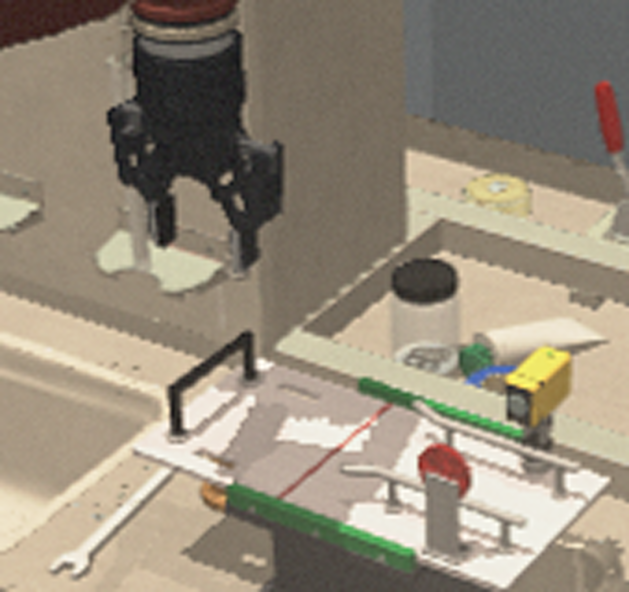

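The crop shows the gripper directly above the handle bar (210,370), with the spanner clear below. Descending.

Emit:
{"name": "carry_out", "arguments": {
  "moves": [
    [[0,0,0,0.01,0,0.43,0.5],[0,0,0,0.01,0,0.42,0.5],[0,0,0,0.01,0,0.43,0.5],[0,0,0,0.01,-0.01,0.42,0.5],[0,0,0,0.01,0,0.43,0.5],[0,0,0,0.01,0,0.42,0.5],[0,0,0,0,0,0,0.5],[0,0,0,0,0,0,0.5]]
  ]
}}

```text
time: 7.88
tool_pos: [0.5245, 0.2163, 0.1489]
tool_rot: [-0.0, 0.715, 0.699, 0.0]
contact_force: [0.5, -1.4, 1.0]
gripper_width: 0.749
```

Run:
```python
from h import *
p,r=cur();print(p,state()['contact_force'])
f=shot('scene','scene7');cv2.imwrite('pics/scene7c.png',cv2.resize(f['frame'][150:270,170:340,::-1],None,fx=4.4,fy=4.4,interpolation=cv2.INTER_CUBIC))
```

```text
[0.52452652 0.21634852 0.14888005] [ 0.45904974 -1.36904666  1.02666988]
```

View pics/scene7c.png

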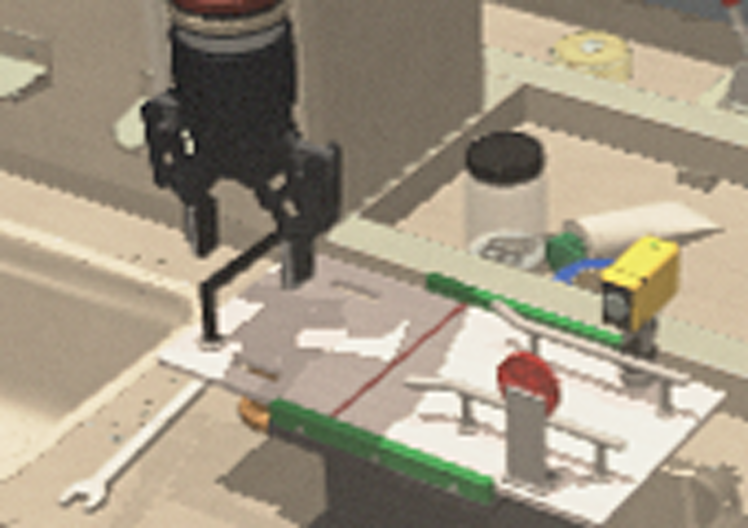

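Fingers straddle the bar at (235,260). I lower 3 mm and close.

Emit:
{"name": "carry_out", "arguments": {
  "moves": [
    [[0,0,0,-0.02,0,0.06,0.2],[0,0,0,0,0,0,-0.3],[0,0,0,0,0,0,-1],[0,0,0,0,0,0,-1],[0,0,0,0,0,0,-1],[0,0,0,0,0,0,-1],[0,0,0,0,0,0,-1],[0,0,0,0,0,0,-1]]
  ]
}}

```text
time: 8.6
tool_pos: [0.5244, 0.2158, 0.1467]
tool_rot: [0.0, 0.715, 0.699, 0.001]
contact_force: [-1.4, -3.4, 5.3]
gripper_width: 0.091
```

Run:
```python
from h import *
p,r=cur();s=state();print(s['time'],p,s['contact_force'],s['ft_torque'],s['gripper_width'])
f=shot('scene','scene8');cv2.imwrite('pics/scene8c.png',cv2.resize(f['frame'][150:270,170:340,::-1],None,fx=4.4,fy=4.4,interpolation=cv2.INTER_CUBIC))
```

```text
8.6 [0.52438132 0.21577297 0.14672754] [-1.39213769 -3.35403475  5.29347621] [-0.5038283   0.21538556  0.1313572 ] 0.09093034637365484
```

View pics/scene8c.png

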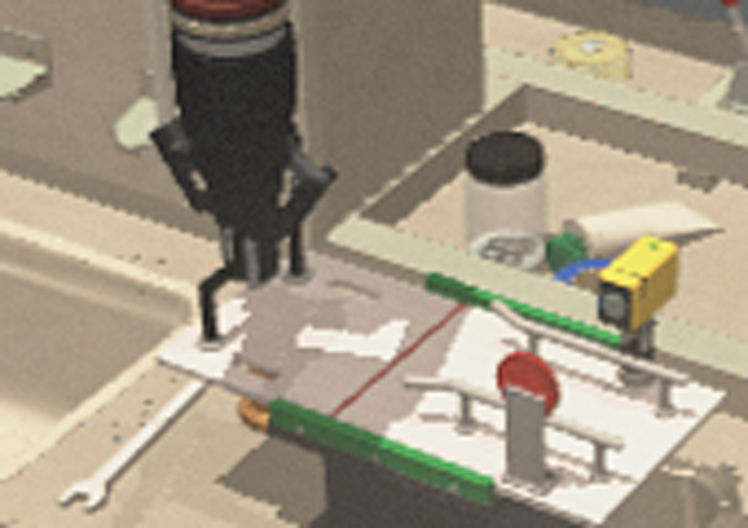

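Fingers are closed on the bar at (245,265), pressing down about 4 N. Now I slide the plate about 96 mm first and then check.

Emit:
{"name": "carry_out", "arguments": {
  "moves": [
    [[0,0,0,-0.1,0,0,-1],[0,0,0,-0.15,0,0,-1],[0,0,0,-0.15,0,0,-1],[0,0,0,-0.15,0,0,-1],[0,0,0,-0.15,0,0,-1],[0,0,0,-0.15,0,0,-1],[0,0,0,-0.1,0,0,-1],[0,0,0,-0.05,0,0,-1]]
  ]
}}

```text
time: 9.32
tool_pos: [0.5237, 0.1779, 0.1468]
tool_rot: [-0.001, 0.715, 0.699, 0.003]
contact_force: [1.1, 7.5, 4.1]
gripper_width: 0.094
```

Run:
```python
from h import *
p,r=cur();s=state();print(s['time'],p,s['contact_force'],s['ft_torque'],s['gripper_width'],r.as_matrix().round(4))
f=shot('top','top9');cv2.imwrite('pics/top9c.png',cv2.resize(f['frame'][185:290,170:350,::-1],None,fx=4.4,fy=4.4,interpolation=cv2.INTER_CUBIC))
f=shot('scene','scene9');cv2.imwrite('pics/scene9c.png',cv2.resize(f['frame'][150:290,190:360,::-1],None,fx=4.2,fy=4.2,interpolation=cv2.INTER_CUBIC))
```

```text
9.3167 [0.52367031 0.17792251 0.14675117] [1.06930297 7.52572578 4.07826731] [ 1.11075783 -0.04588001  0.05120399] 0.09352301552098945 [[ 0.0223  0.9997  0.0027]
 [ 0.9997 -0.0223  0.0063]
 [ 0.0063  0.0025 -1.    ]]
```

View pics/top9c.png

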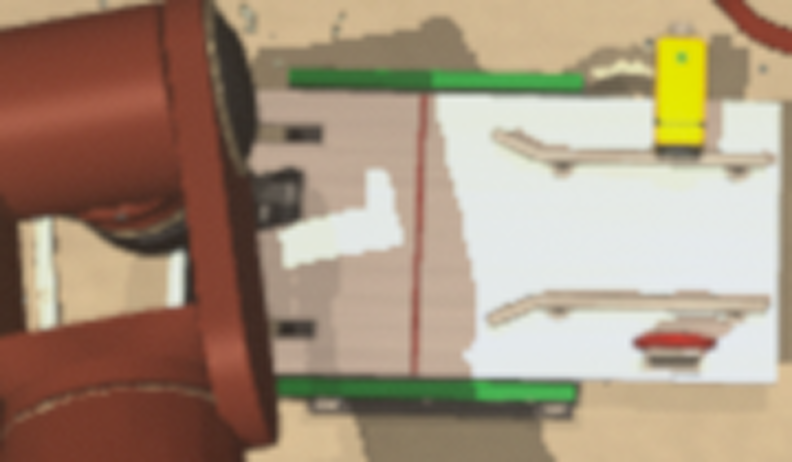

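View pics/scene9c.png

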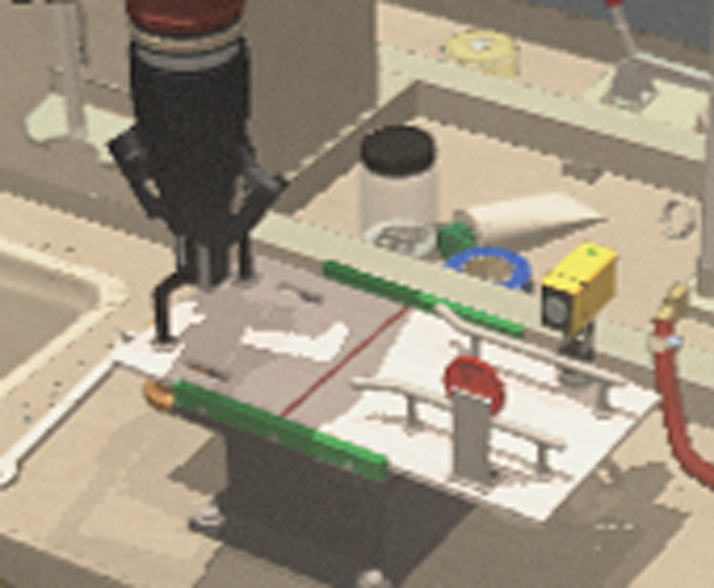

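Emit:
{"name": "carry_out", "arguments": {
  "moves": [
    [[0,0,0,-0.1,0,0,-1],[0,0,0,-0.2,0,0,-1],[0,0,0,-0.2,0,0,-1],[0,0,0,-0.2,0,0,-1],[0,0,0,-0.2,0,0,-1],[0,0,0,-0.2,0,0,-1],[0,0,0,-0.2,0,0,-1],[0,0,0,-0.1,0,0,-1]]
  ]
}}

```text
time: 10.08
tool_pos: [0.5226, 0.1217, 0.1468]
tool_rot: [-0.001, 0.715, 0.699, 0.003]
contact_force: [0.4, 8.9, 4.7]
gripper_width: 0.092
```

Emit:
{"name": "carry_out", "arguments": {
  "moves": [
    [[0,0,0,0,0,0,-1],[0,0,0,0,0,0,-1]]
  ]
}}

```text
time: 10.25
tool_pos: [0.5226, 0.1211, 0.1467]
tool_rot: [-0.0, 0.715, 0.699, 0.002]
contact_force: [0.1, 5.7, 4.9]
gripper_width: 0.089
```

```bash
cat >> h.py <<'E'
def redline(f,z=.106,y0=None):
    # subpixel red-line centroid along rows sampled in world, near predicted y
    T=np.linalg.inv(f['world_from_camera']);K=f['K'];F=f['frame'].astype(np.float32);G=F[...,0]-(F[...,1]+F[...,2])/2
    E=[]
    for x in np.arange(.46,.59,.004):
        s=np.arange(y0-.02,y0+.02,.0005);P=np.c_[np.full_like(s,x),s-.0191*(x-.522),np.full_like(s,z)];C=P@T[:3,:3].T+T[:3,3];uv=((C/C[:,2:])@K.T).astype(np.float32)
        g=cv2.remap(G,uv[None,:,0],uv[None,:,1],cv2.INTER_LINEAR)[0];b=np.median(g);g=g-b
        if g.max()<20 or g.max()>130: continue
        g[g<.4*g.max()]=0;E.append((x,(g*P[:,1]).sum()/g.sum()))
    E=np.array(E);d,c=line(E);d*=np.sign(d[0]);y=c[1]+d[1]/d[0]*(.522-c[0]);res=E[:,1]-(c[1]+d[1]/d[0]*(E[:,0]-c[0]))
    print('redline y@.522',y.round(4),'ang',np.degrees(np.arctan2(d[1],d[0])).round(2),'n',len(E),'res',np.median(abs(res)).round(5));return y
E
python3 - <<'E'
from h import *
p,r=cur();s=state();print(s['time'],p,s['contact_force'],s['ft_torque'],s['gripper_width'],r.as_matrix()[:,2].round(4))
f=shot('top','top10');cv2.imwrite('pics/top10c.png',cv2.resize(f['frame'][185:290,180:370,::-1],None,fx=4.2,fy=4.2,interpolation=cv2.INTER_CUBIC))
g=shot('scene','scene10');cv2.imwrite('pics/scene10c.png',cv2.resize(g['frame'][150:290,190:360,::-1],None,fx=4.2,fy=4.2,interpolation=cv2.INTER_CUBIC))
for t,y in(('top0',.106),('scene0',.106),('top9',.068),('scene9',.068),('top10',p[1]-.11),('scene10',p[1]-.11)):
    print(t,end=' ');redline(load(t),y0=y)
E
```

```text
10.25 [0.52257671 0.12112571 0.14673689] [0.05737324 5.66457634 4.94554464] [ 0.79590776 -0.01350809 -0.01968413] 0.0888696921825294 [ 0.0027  0.0037 -1.    ]
top0 redline y@.522 0.1058 ang -1.02 n 33 res 0.00022
scene0 redline y@.522 0.1044 ang -1.1 n 33 res 0.00019
top9 redline y@.522 0.0687 ang -1.12 n 33 res 0.00031
scene9 redline y@.522 0.067 ang -1.15 n 33 res 0.00018
top10 redline y@.522 0.0117 ang -1.24 n 33 res 0.00028
scene10 redline y@.522 0.0104 ang -1.41 n 33 res 0.00013
```

View pics/top10c.png

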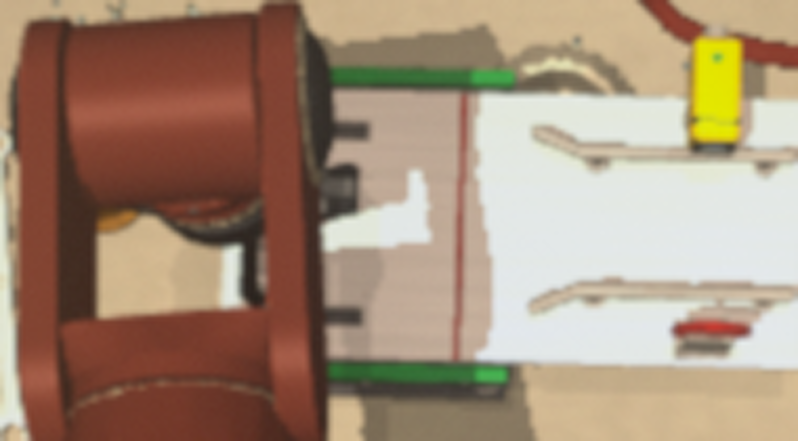

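View pics/scene10c.png

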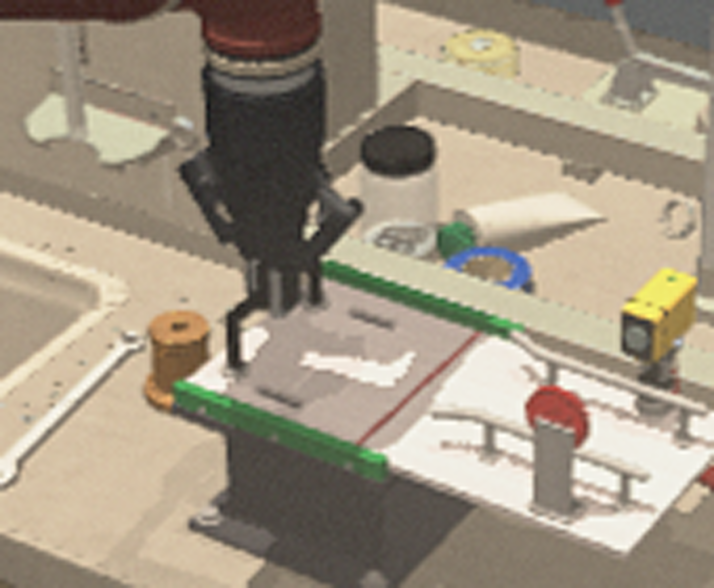

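Both views show the line (scene crop (420,390)) short of the outer strip ends (385,465)/(520,330), with the plate flat. The chuck behind the stand is untouched. Next I pin down the edge from both strips.

Run:
```python
from strip import *
for t in('top10','scene10','top9','scene9'):
    f=load(t)
    for x in(.4386,.6030,):
        ends(f,t,x)
        if 1: ends(f,t+' z.112',x,.112)
```

```text
top10 0.4386 outer [-0.0155 -0.0155 -0.0155] inner [0.0825 0.0825 0.0825] len 0.098 mid 0.0335
top10 z.112 0.4386 outer [-0.0155 -0.0155 -0.0155] inner [0.0825 0.0825 0.0825] len 0.098 mid 0.0335
top10 0.603 outer [-0.0185 -0.019  -0.019 ] inner [0.0835 0.0835 0.0835] len 0.1023 mid 0.0323
top10 z.112 0.603 outer [-0.0185 -0.0185 -0.019 ] inner [0.0835 0.0835 0.0835] len 0.1022 mid 0.0324
scene10 0.4386 outer [-0.0185 -0.0185 -0.018 ] inner [0.14 0.14 0.14] len 0.1583 mid 0.0608
scene10 z.112 0.4386 outer [-0.018 -0.017 -0.017] inner [0.141  0.1415 0.1415] len 0.1587 mid 0.062
scene10 0.603 outer [-0.0205 -0.0205 -0.0205] inner [0.1355 0.136  0.136 ] len 0.1563 mid 0.0577
scene10 z.112 0.603 outer [-0.015  -0.0175 -0.019 ] inner [0.1365 0.137  0.137 ] len 0.154 mid 0.0598
top9 0.4386 outer [-0.0155 -0.0155 -0.0155] inner [0.14   0.1395 0.14  ] len 0.1553 mid 0.0622
top9 z.112 0.4386 outer [-0.0155 -0.0155 -0.0155] inner [0.14 0.14 0.14] len 0.1555 mid 0.0623
top9 0.603 outer [-0.0185 -0.0185 -0.019 ] inner [0.1375 0.138  0.138 ] len 0.1565 mid 0.0596
top9 z.112 0.603 outer [-0.0185 -0.0185 -0.0185] inner [0.138  0.138  0.1385] len 0.1567 mid 0.0598
scene9 0.4386 outer [-0.0185 -0.0185 -0.018 ] inner [0.14   0.1395 0.1395] len 0.158 mid 0.0607
scene9 z.112 0.4386 outer [-0.018 -0.017 -0.017] inner [0.141  0.1415 0.1415] len 0.1587 mid 0.062
scene9 0.603 outer [-0.021 -0.021 -0.021] inner [0.135  0.1355 0.136 ] len 0.1565 mid 0.0573
scene9 z.112 0.603 outer [-0.0195 -0.0195 -0.02  ] inner [0.1355 0.136  0.1365] len 0.1557 mid 0.0582
```

Emit:
{"name": "carry_out", "arguments": {
  "moves": [
    [[0,0,0,-0.1,0,0.01,-1],[0,0,0,-0.15,0,0.01,-1],[0,0,0,-0.15,0,0.01,-1],[0,0,0,-0.15,0,0.01,-1],[0,0,0,-0.1,0,0,-1],[0,0,0,-0.05,0,0,-1],[0,0,0,-0.03,0,0,-1],[0,0,0,0,0,0,-1]]
  ]
}}

```text
time: 11.02
tool_pos: [0.5229, 0.0932, 0.1467]
tool_rot: [-0.0, 0.715, 0.699, 0.004]
contact_force: [0.4, 9.6, 10.1]
gripper_width: 0.092
```

Emit:
{"name": "carry_out", "arguments": {
  "moves": [
    [[0,0,0,0,0,0,-1],[0,0,0,0,0,0,-1],[0,0,0,0,0,0,-1]]
  ]
}}

```text
time: 11.27
tool_pos: [0.5229, 0.0932, 0.1467]
tool_rot: [-0.0, 0.715, 0.699, 0.004]
contact_force: [0.9, 9.8, 10.4]
gripper_width: 0.092
```

```bash
cat > chk.py <<'E'
import sys
from strip import *
from sw import fine
n=sys.argv[1]
p,r=cur();s=state();print(s['time'],p,s['contact_force'],s['ft_torque'],s['gripper_width'],r.as_matrix()[:,2].round(4))
f=shot('top','top'+n);cv2.imwrite(f'pics/top{n}c.png',cv2.resize(f['frame'][185:290,200:390,::-1],None,fx=4.2,fy=4.2,interpolation=cv2.INTER_CUBIC))
g=shot('scene','scene'+n);cv2.imwrite(f'pics/scene{n}c.png',cv2.resize(g['frame'][150:290,190:360,::-1],None,fx=4.2,fy=4.2,interpolation=cv2.INTER_CUBIC))
for q in(f,g):
    redline(q,y0=p[1]-.11);ends(q,'',.4386);ends(q,'',.603)
try: head(f,'h');fine(f,'fine')
except Exception as e: print(e)
# plate flatness: fit plane to surface pixels (white, between rails / inboard)
for q in(f,g):
    W=pts(q);ok=(abs(W[...,2]-.106)<.012)&(W[...,0]>.455)&(W[...,0]<.59)&(W[...,1]<p[1]-.03)&(W[...,1]>p[1]-.29)
    P=W[ok]
    for _ in range(5):
        A=np.c_[P[:,:2]-[.522,0],np.ones(len(P))];co=np.linalg.lstsq(A,P[:,2],rcond=None)[0];e=P[:,2]-A@co;P=P[abs(e)<2*e.std()]
    print('plate slope deg: along x_world',np.degrees(co[0]).round(2),'along y_world',np.degrees(co[1]).round(2),'z at tail/line/outboard',[float((co[2]+co[1]*y).round(4)) for y in(p[1],p[1]-.11,p[1]-.3)],len(P))
E
python3 chk.py 11
```

```text
11.2667 [0.52291641 0.09324331 0.14672714] [ 0.87998024  9.77735737 10.40183311] [ 1.53716528  0.07837595 -0.03267449] 0.09164474899775081 [ 0.0052  0.006  -1.    ]
redline y@.522 -0.0161 ang -1.39 n 33 res 0.00029
 0.4386 outer [-0.05 -0.05 -0.05] inner [0.0585 0.0585 0.0585] len 0.1085 mid 0.0043
 0.603 outer [-0.05 -0.05 -0.05] inner [0.0625 0.0625 0.0625] len 0.1125 mid 0.0063
redline y@.522 -0.0174 ang -1.32 n 33 res 0.00013
 0.4386 outer [-0.018  -0.0175 -0.0175] inner [0.14   0.14   0.1395] len 0.1575 mid 0.0611
 0.603 outer [-0.02   -0.0195 -0.0195] inner [0.1075 0.1075 0.1075] len 0.1272 mid 0.0439
h 273 196 n [-0.004  0.016  1.   ] y [-1.     0.012 -0.004] rect [0.024  0.0537] swivel 0.39 tilt(y) -0.24 lean 0.95 ctop [ 0.5789 -0.1514  0.1924] centre [ 0.579  -0.1516  0.1745] pivot [ 0.5791 -0.1521  0.1485]
fine L swivel 1.38 c [ 0.5809 -0.1388] 15
fine R swivel -3.97 c [ 0.581 -0.165] 15
fine mid swivel -1.24 c [ 0.5814 -0.1519] 15
fine tilt from z slope along -N: -0.6 +- 0.59 cross -1.14 z 0.1925 179
plate slope deg: along x_world 0.02 along y_world 0.01 z at tail/line/outboard [0.1062, 0.1062, 0.1062] 4716
plate slope deg: along x_world -0.05 along y_world -0.01 z at tail/line/outboard [0.1056, 0.1056, 0.1056] 2143
```

View pics/top11c.png

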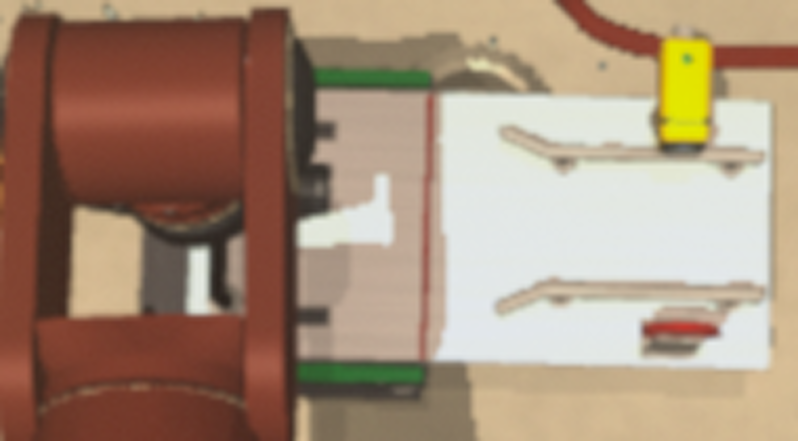

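View pics/scene11c.png

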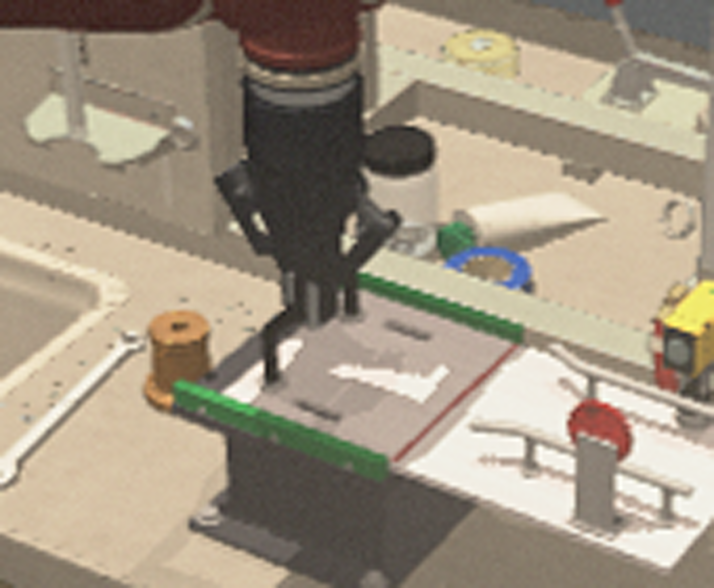

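Emit:
{"name": "carry_out", "arguments": {
  "moves": [
    [[0,0,0,-0.04,0,0,-1],[0,0,0,-0.04,0,0,-1],[0,0,0,0,0,0,-1],[0,0,0,0,0,0,-1],[0,0,0,0,0,0,-1],[0,0,0,0,0,0,-1]]
  ]
}}

```text
time: 11.87
tool_pos: [0.5229, 0.0902, 0.1468]
tool_rot: [-0.0, 0.715, 0.699, 0.004]
contact_force: [-0.5, 9.9, 10.1]
gripper_width: 0.093
```

```bash
python3 chk.py 12
python3 - <<'E'
from h import *
f=load('top12');g=cv2.cvtColor(f['frame'],cv2.COLOR_RGB2GRAY).astype(float)
for r in range(236,260,3):
    row=g[r,222:250];i=np.argmin(np.diff(row[:20]));h=(row[max(i-3,0):i].mean()+row[i+2:i+5].mean())/2
    j=np.nonzero(row<h)[0][0];u=222+j-1+(row[j-1]-h)/(row[j-1]-row[j]) if j>0 else np.nan
    P=ray(f,[[u,r]],.100)[0];print(r,round(u,2),P.round(4),'outer edge y@.521',(P[1]-.160+.0191*(P[0]-.521)).round(4))
E
```

```text
11.8667 [0.5228558  0.09017522 0.14675465] [-0.50716989  9.9001764  10.0788712 ] [ 1.5675315  -0.02326058 -0.01930412] 0.09261152442456062 [ 0.0053  0.0064 -1.    ]
redline y@.522 -0.0191 ang -1.12 n 33 res 0.00025
 0.4386 outer [-0.05 -0.05 -0.05] inner [0.0545 0.0545 0.0545] len 0.1045 mid 0.0023
 0.603 outer [-0.05 -0.05 -0.05] inner [0.0585 0.059  0.059 ] len 0.1088 mid 0.0044
redline y@.522 -0.0203 ang -1.4 n 33 res 0.00025
 0.4386 outer [-0.018  -0.018  -0.0175] inner [0.14   0.1395 0.1395] len 0.1575 mid 0.0609
 0.603 outer [-0.02 -0.02 -0.02] inner [0.105 0.106 0.106] len 0.1257 mid 0.0428
h 266 199 n [-0.007 -0.051  0.999] y [-1.     0.01  -0.006] rect [0.0221 0.0539] swivel 0.53 tilt(y) -0.35 lean 2.94 ctop [ 0.579  -0.1547  0.1919] centre [ 0.5792 -0.1538  0.1739] pivot [ 0.5793 -0.1525  0.1479]
fine L swivel 0.93 c [ 0.5823 -0.1422] 15
fine R swivel -3.2 c [ 0.5806 -0.1679] 15
fine mid swivel -1.15 c [ 0.5846 -0.1552] 15
fine tilt from z slope along -N: -0.15 +- 0.58 cross 4.69 z 0.1923 168
plate slope deg: along x_world -0.04 along y_world -0.04 z at tail/line/outboard [0.1061, 0.1062, 0.1063] 4685
plate slope deg: along x_world 0.01 along y_world 0.01 z at tail/line/outboard [0.1057, 0.1056, 0.1056] 2180
236 232.51 [0.5265 0.144  0.1   ] outer edge y@.521 -0.0159
239 233.75 [0.5194 0.141  0.1   ] outer edge y@.521 -0.019
242 233.29 [0.5123 0.1419 0.1   ] outer edge y@.521 -0.0183
245 233.3 [0.5053 0.1417 0.1   ] outer edge y@.521 -0.0186
248 233.33 [0.4982 0.1415 0.1   ] outer edge y@.521 -0.0189
251 233.2 [0.4912 0.1416 0.1   ] outer edge y@.521 -0.0189
254 232.66 [0.4842 0.1427 0.1   ] outer edge y@.521 -0.018
257 232.8 [0.4772 0.1422 0.1   ] outer edge y@.521 -0.0186
```

View pics/top12c.png

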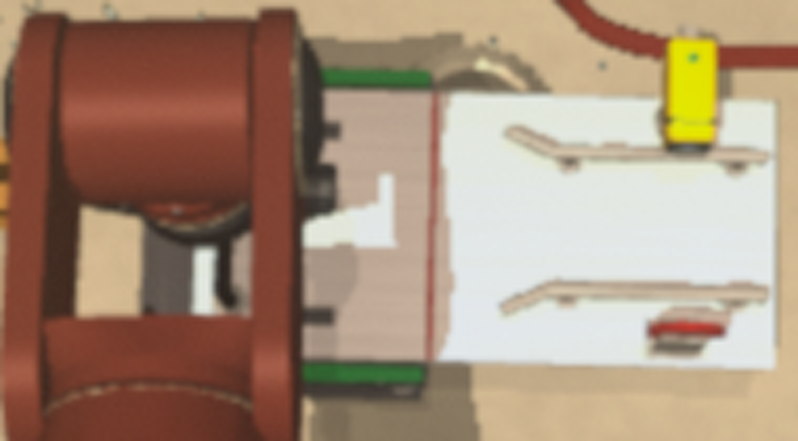

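View pics/scene12c.png

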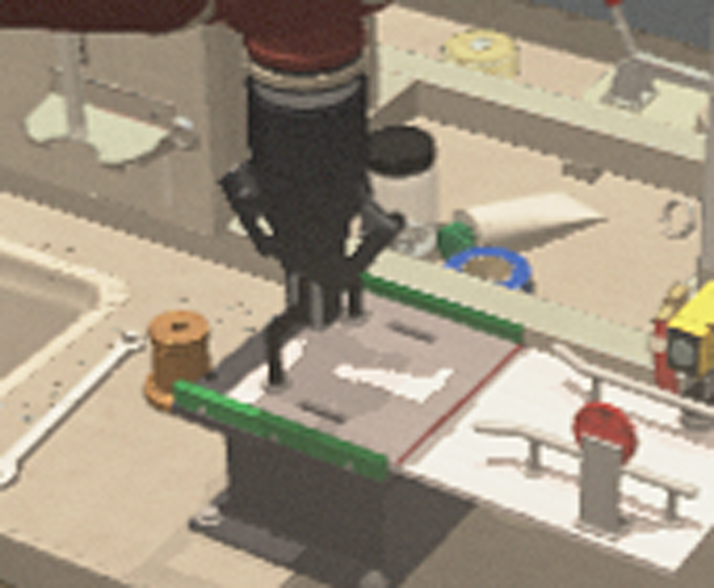

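The line sits at y = −19.1 mm, against edge estimates of −18.7 to −19.1 (top). The scene view gives −20.3 against −20.8. The plate is flat and held down at about 10 N. I'll ease the remaining sideways push by 1.6 mm, then confirm.

Emit:
{"name": "carry_out", "arguments": {
  "moves": [
    [[0,0,0,0.02,0,0,-1],[0,0,0,0.02,0,0,-1],[0,0,0,0,0,0,-1],[0,0,0,0,0,0,-1],[0,0,0,0,0,0,-1],[0,0,0,0,0,0,-1],[0,0,0,0,0,0,-1],[0,0,0,0,0,0,-1]]
  ]
}}

```text
time: 12.63
tool_pos: [0.5229, 0.0903, 0.1467]
tool_rot: [0.001, 0.715, 0.699, 0.003]
contact_force: [-0.7, 4.6, 10.4]
gripper_width: 0.091
```

```bash
python3 chk.py 13
python3 - <<'E'
from h import *
# bystander shift: compare scene0/scene13 away from arm
a=load('top0')['frame'].astype(int);b=load('top13')['frame'].astype(int)
for n,(u0,u1,v0,v1) in dict(sage=(445,482,190,230),ends=(420,452,233,265),peach=(432,475,258,295)).items(): print(n,abs(a-b)[v0:v1,u0:u1].mean().round(2))
a=load('scene9')['frame'].astype(int);b=load('scene13')['frame'].astype(int);print('spanner scene',abs(a-b)[225:265,190:220].mean().round(2))
E
```

```text
12.6333 [0.52285229 0.09027058 0.14672985] [-0.74919487  4.63850845 10.37364256] [ 0.68639285  0.02890312 -0.01031522] 0.09131957491148779 [ 0.0049  0.0027 -1.    ]
redline y@.522 -0.019 ang -1.08 n 33 res 0.00023
 0.4386 outer [-0.05 -0.05 -0.05] inner [0.0565 0.0565 0.0565] len 0.1065 mid 0.0033
 0.603 outer [-0.05 -0.05 -0.05] inner [0.0605 0.06   0.0605] len 0.1103 mid 0.0052
redline y@.522 -0.0204 ang -1.33 n 33 res 0.00018
 0.4386 outer [-0.0185 -0.018  -0.0175] inner [0.14   0.14   0.1395] len 0.1578 mid 0.0609
 0.603 outer [-0.02   -0.02   -0.0195] inner [0.104  0.105  0.1055] len 0.1247 mid 0.0425
h 267 189 n [ 0.041 -0.092  0.995] y [-0.999  0.014  0.043] rect [0.0223 0.0549] swivel 0.28 tilt(y) 2.46 lean 5.79 ctop [ 0.5789 -0.1547  0.1922] centre [ 0.5782 -0.153   0.1743] pivot [ 0.5771 -0.1507  0.1485]
fine L swivel 0.85 c [ 0.5809 -0.1422] 15
fine R swivel -3.25 c [ 0.5788 -0.1678] 15
fine mid swivel -1.11 c [ 0.5848 -0.1552] 15
fine tilt from z slope along -N: -0.17 +- 0.63 cross 1.42 z 0.1926 174
plate slope deg: along x_world 0.0 along y_world -0.03 z at tail/line/outboard [0.1062, 0.1062, 0.1063] 4674
plate slope deg: along x_world -0.12 along y_world 0.01 z at tail/line/outboard [0.1056, 0.1056, 0.1055] 2146
sage 10.01
ends 10.2
peach 8.14
spanner scene 3.31
```

View pics/scene13.png

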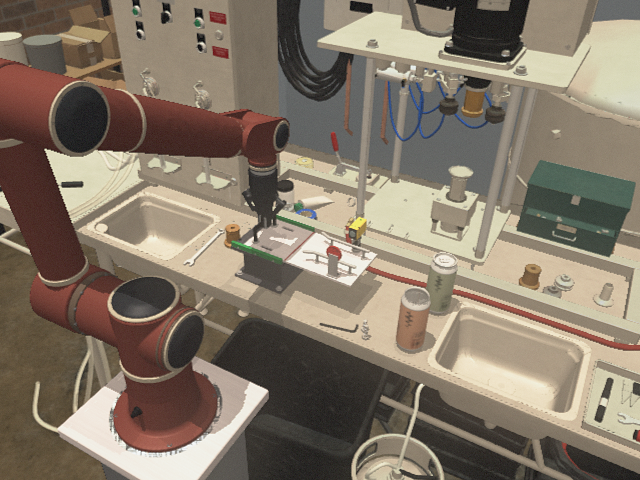

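The final picture shows the gripper on the handle at (265,230), the plate level with the line at the deck edge (~(300,250)), and cans, spanner and chuck in place. Handing in.

Run:
```python
from plant import ticket
print(ticket.job_done())
```

```text
the job is handed in; nothing more can be done
None
```

The job is handed in at about 12.7 s of the 58 s. The sensor is aimed, the red line is at the deck edge, and the closed fingers are still on the handle, holding the plate down flat.

I first gripped the yellow head and turned it about its pivot, from roughly 28° swivel and −19° tilt to square and level. The plate stayed put while I did this. I then gripped the handle bar and slid the plate about 125 mm outward, easing off the leftover sideways push at the end.

**Last checks**
- **Red line:** it is at the deck edge to within about 0.5 mm. The top camera puts the line at y = −19.0 mm and the edge between −18.7 and −19.1. The scene camera puts them at −20.4 and about −20.8.
- **Plate:** the surface slope is 0.12° or less in both cameras, with about 10 N of hold-down and about 4.6 N of sideways push left.
- **Sensor:** swivel readings came out between −1.1° and +0.5° after the slide. Tilt from the depth slope is −0.2° ± 0.6°. One noisier fit in the last frame read +2.5° tilt, against about −0.3° from the same fit in the two frames before, so I put it down to noise.
- **Other things on the bench:** they look to be in the same places in the last picture. My pixel comparison showed differences of about 8–10 grey levels at the cans and can ends. I had no reference level for that, so it neither confirms nor rules out movement, but the arm never went near them.

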